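Stand a T-head key up in a tipping cradle, regrip it and lock it in a slot

TASK

Lay the steel T-head key in the trough of the tipping cradle with its T-head against the foot wall, let go, and push the cradle's crank lever over until the trough stands fully up. Then take the key by its raised handle end, put the T-head down lengthwise through the slot of the clamp block until the shoulder sits on the plate, turn the key a quarter turn either way to lock it, and leave it standing there upright. Leave the pliers and the screwdriver where they are.

Things in the scene. Friction and masses are not known exactly. Their poses are not given: they have to be found in the camera images.
- key: T-head key, 146 mm, 0.22 kg (balance point x = -13 mm), flat on the bench: dark square steel handle, bright shoulder and T-head. Origin: mid-length on the underside (centre line z = +12 mm). +x to the handle end, y in the plane of the T. Along x, mm: T-head -73 to -61 (32 in y, 12 in z), round neck 11 thick to -47, shoulder to -37 (48 in y, 24 in z), handle 24 x 24 to +73.
- key_head (a point): Centre of the end face of the T-head, on the key's centre line (axes as key).
- key_end (a point): Centre of the end face of the handle, on the key's centre line (axes as key).
- stand: Grey base of the tipping cradle, fixed to the bench: plate 150 x 120 x 8 mm with two cheeks 50 mm high that carry the hinge. Origin: on the bench straight below the hinge, which runs along y at 35 mm height. With the cradle down the trough points along +x. A key lying in it sticks out from x = 80 to 146 mm, 41 to 65 mm above the bench, with room for fingers.
- cradle (a joint): Tilt of the trough about the hinge, rad: 0 = down, trough level (as at the start); 1.40 = fully up at its stop, 80 degrees. Left part-way it may sink back; fully up it stays.
- cradle_seat (a point): On the trough floor at the foot wall, mid-width, moving with it; 41 mm above the bench when down. x along the trough, z out of its floor. Foot wall 28 mm high behind x = 0; x 0 to 41: 54 mm wide, walls 15 high (head, shoulder); x 50 to 80: flared guides 30 apart, 19 high (handle). Fully up, the key leans 10 degrees back on the floor; take it out through the open side (+z): its shoulder cannot pass the guides.
- lever_pin (a point): Middle of the black crank pin (a loose-turning sleeve 16 mm thick, 60 mm long along stand y), 90 mm to the stand's +y side of the trough's middle. Moves with the trough on a 100 mm circle about the hinge. Down, stand x = +64, 112 mm above the bench; fully up, x = -64, 112 mm; 135 mm high at the top between. To tip the trough up push it towards stand -x with about 3 to 5 N.
- block: Clamp block fixed to the bench, 110 (x) x 90 (y) x 40 mm high, grey walls with a 10 mm aluminium top plate; hollow below (cavity 78 x 58 mm, 30 mm deep). Origin: middle of its underside. The slot in its plate is 40 mm long in x and 18 mm wide in y.
- slot (a point): Centre of the slot at the plate's upper face, 40 mm above the bench; axes as block, so x is the slot's length. The seated key has its shoulder on this face and its head end 26 mm below it; the head then hangs 4 mm under the plate and can turn.
- pliers: Bystander: pliers with blue handles, 172 x 49 x 11 mm, loose. Origin: underside centre.
- driver: Bystander: screwdriver with a red handle, 192 mm long, 26 mm thick, loose. Origin: underside centre.
Things that resemble listed ones, but are neither listed nor needed, are in the scene too. There is more than one size of the key; the one meant has the size given above.

How it is judged:
By the outcome, as a careful person would: the job done as asked, in the order asked, and still so for the second after the job is handed in, with the robot touching nothing.
It also fails if it takes over 72 s, if anything falls off the work surface, if the arm or the gripper's body presses on something with over 40 N, if the wrist force passes 120 N, or if a joint passes its speed limit or range.

ROBOT

A 7-joint arm with a two-finger parallel gripper is mounted at the origin on a cart in front of the work surface, level with it; the furniture and walls round the work are solid. World frame = base frame: x ahead of the robot, y to its left, z up, the work surface at z = 0. Lengths are in m, angles in rad, forces in N, time in s.
With the tool pointing down it reaches from about 0.4 to 0.85 m from the base axis. Payload 10.4 kg.
Tool frame: the origin (TCP) lies at the very end of the fingers, on their centre line; the grasp point (between the pads) lies 19 mm behind it; z points along the fingers, y is the direction in which the jaws open and shut (so a half turn about z gives the same grasp; the last joint's range is limited). The gripper opens to 87 mm and grips with 3 to 60 N. Pads are 19 mm wide; open, the fingers measure 117 mm over their backs; the gripper's body (75 mm by 190 mm) begins 51 mm behind the grasp point.
Start: joints at [1.131, 0.332, -0.065, 1.46, 0.022, 1.35, -0.088], TCP at [0.253, -0.572, 0.223] pointing down, gripper open.
Joint ranges: [-2.6, 2.6], [-0.5, 2.12], [-1.47, 1.34], [0.16, 2.42], [-1.27, 4.41], [0.06, 2.06], [-2.6, 2.6]. Speed limits (rad/s): [2.22, 2.22, 2.79, 2.79, 3.14, 3.14, 3.14].

INTERFACE

Orientations are given as a unit quaternion [x, y, z, w].
In Python, from bench import read_state, camera, close_job, recognise, masks_of gives the robot as it stands.
- The arm moves only by the tool play_rows, never from a script. Its argument "moves" is a list of rows, each a list of 3 entries, a list of its own where there are three numbers: the shift along the tool's x, y, z in cm, then the turn, a rotation vector about the tool's x, y, z in rad, then the finger opening in cm, from 0 to 8.7. In form: [[[dx, dy, dz], [ax, ay, az], jaw], ...]. A call has 1 to 8 rows; each row is the pose to reach, as a shift and turn from the pose commanded when the call began, along the tool's axes at that moment; what a row does not reach only later rows make up. A row lasts 1/8 s, in which the tool goes at most 62.5 mm and 10.7 degrees, less where a joint would pass 70% of its speed; a pose out of reach is approached as far as the arm can. A call with a gripper value outside its range is refused whole. The fingers move at their own pace and stop on an object; "grip_force" is the grip in N (left out, the last holds). Time passes only in rows, so rows that repeat a pose let the fingers close. It gives the time, the measured TCP pose, the force and the opening at its end, in the units of the state.
- read_state(): the state, without advancing time (a new reading comes with each control period).
- camera(name): name is "side" or "top" or "wrist"; returns a dict with "frame" (480x640x3 uint8, red, green, blue), "intrinsics" (3x3 intrinsics, pixels), "camera_from_world" (4x4, takes a point from world to camera coordinates). Camera axes: x right, y down, z forward; pixel columns grow to the right and rows downward; lengths in m; the calibration is good to about 2 mm. A picture is of the moment at which its call begins. There is no depth.
- close_job(): hands the job in, once; it reports no verdict.
Trained networks look in a picture, given as the dict that the camera call returned (one of the last four; its "shot" number tells which), for a name from the list of things; names that differ only in an ending like _2 or _b are one class to them, and where a whole thing is asked for, a point or a joint stands for the part that bears it (a point fixed in the world has none). Each returns a list of dicts, best first, with "conf" (0 to 1); they miss things now and then, are a little off and sometimes report something else, mostly with a low value. They report only what shows in the picture. A call takes as long as a camera call. They do not tell look-alikes from the thing itself.
- recognise(picture, query): "at" ([column, row] in pixels, amid what is visible of it).
- masks_of(picture, query): "region" (480x640 bool, what is visible of it) and "at" ([column, row] in pixels, amid what is visible of it).
The state is a dict: "time": time; "joint_positions": joint angles; "joint_vel": joint speeds; "joint_torque": joint torques, N m; "ee_pos": TCP position; "eef_rot": TCP orientation; "ft_force": force on the tool from outside, world axes, zero at the start; "torque": the same for the moment, N m; "width": finger opening in m.
Only numpy, scipy, OpenCV 4.12 (cv2) and the standard library are available. Lean on these libraries where they do the work, as an engineer would, in place of code of your own. Each camera call takes 0.05 s, during which the arm holds its last target.

## Working session

There is one attempt and no reset: what is moved stays moved. The work goes in short steps, Python scripts to look and compute and a tool call to move; the robot and the scene stay as the last step left them, time stands still between calls to the robot, and variables do not carry over. Pictures are saved under pics/ and viewed, and the job is handed in when it is done.

Besides the shell and the picture viewer there is one more tool, called after "Request:" in YAML: its name, and indented under it one key for each argument. play_rows: Moves the arm, as the interface text tells. Its arguments: {"type":"object","properties":{"moves":{"type":"array","items":{"type":"array"}},"grip_force":{"type":"number"}},"required":["moves"]}

```bash
mkdir -p pics; ls
python3 - <<'E'
from bench import *
import cv2
s=read_state()
print({k:(v if not hasattr(v,'tolist') else v.tolist()) for k,v in s.items()})
for n in ["side","top","wrist"]:
    c=camera(n); cv2.imwrite(f"pics/{n}0.png",c["frame"][:,:,::-1]); print(n,c["intrinsics"],c["camera_from_world"],c["shot"])
E
```

```text
pics
{'time': 0.0, 'joint_positions': [1.1314168613961726, 0.3328557059005942, -0.06467700790406962, 1.4609309407623279, 0.02158061471576346, 1.3499072384680166, -0.08848787306216518], 'joint_vel': [-0.0012752373942073532, -0.0006001721854531333, 0.0005433477410965274, -0.0007556833593929756, 0.0007846981007489802, -0.0008241476916686885, -0.00014953975103363512], 'joint_torque': [-0.0003083323190367082, -62.32598304748535, 0.0244043703423813, -38.99076461791992, -0.06129940738901496, 0.03976878826506436, 0.00013492606285581132], 'ee_pos': [0.25284284124036893, -0.5711509925313953, 0.22176892991102745], 'eef_rot': [0.9783643669070732, 0.20688806352893682, -0.00017199570961915525, -0.0006820214397500664], 'ft_force': [1.0052680509367706, 0.47590346583683707, 0.013347900111417], 'torque': [-0.022563577789765525, -0.013898382590793044, 0.01483299807926521], 'width': 0.08699984493042132}
side [[468.24513885   0.         315.48442403]
 [  0.         468.24513885 234.47261368]
 [  0.           0.           1.        ]] [[ 0.84963592 -0.52736116 -0.00300083 -0.52530656]
 [-0.24449061 -0.388
[... 177 characters left out ...]
982]
 [  0.         613.55463041 232.30930535]
 [  0.           0.           1.        ]] [[-2.33323378e-03 -9.99996131e-01  1.51427205e-03 -1.05385290e-01]
 [-9.96880640e-01  2.20649850e-03 -7.88931000e-02  5.34770338e-01]
 [ 7.88894535e-02 -1.69362454e-03 -9.96881932e-01  1.59695177e+00]
 [ 0.00000000e+00  0.00000000e+00  0.00000000e+00  1.00000000e+00]] 2
wrist [[386.59721748   0.         323.16362779]
 [  0.         386.59721748 242.73582135]
 [  0.           0.           1.        ]] [[ 0.40518147 -0.91423451 -0.00180174 -0.62361462]
 [-0.87941022 -0.39028487  0.27260849 -0.03280168]
 [-0.24993128 -0.10887144 -0.96212336  0.39122124]
 [ 0.          0.          0.          1.        ]] 3
```

View pics/side0.png

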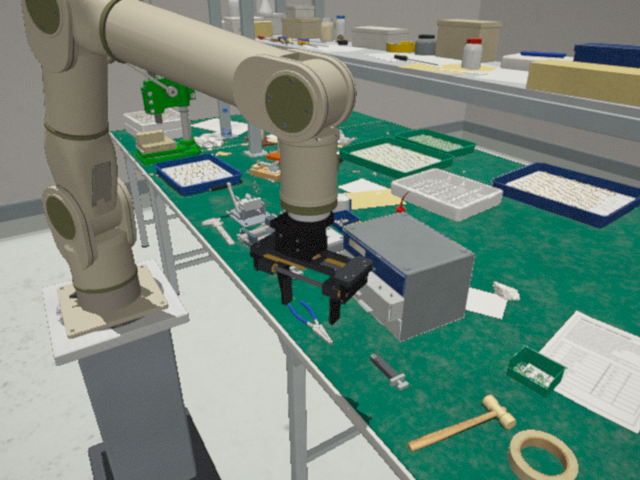

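View pics/top0.png

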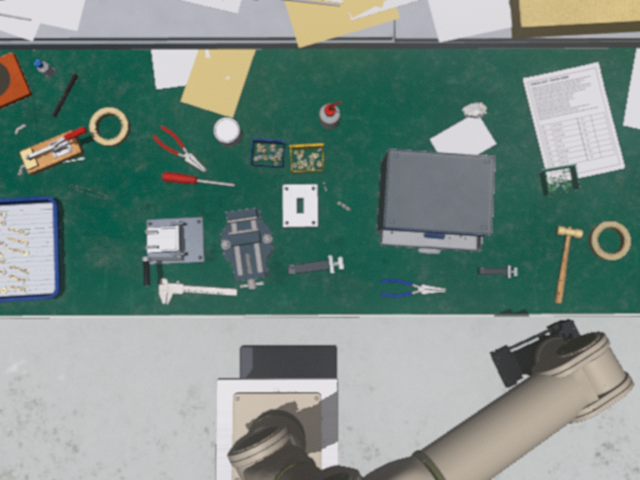

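View pics/wrist0.png

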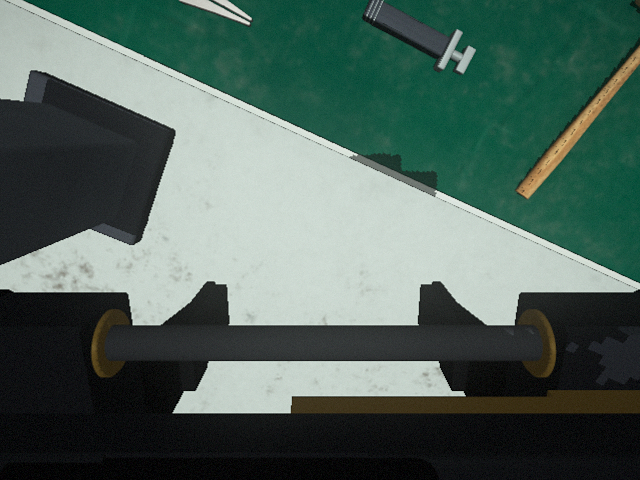

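```bash
cat > h.py <<'E'
from bench import *
import cv2,numpy as np
from scipy.spatial.transform import Rotation as R
def shot(n,name):
    c=camera(n); cv2.imwrite(f"pics/{name}.png",c["frame"][:,:,::-1]); return c
def px(c,z,uv):
    K=np.array(c["intrinsics"]);T=np.array(c["camera_from_world"])
    d=np.linalg.inv(K)@np.array([uv[0],uv[1],1.]); d=T[:3,:3].T@d; o=-T[:3,:3].T@T[:3,3]
    return o+d*(z-o[2])/d[2]
def proj(c,p):
    K=np.array(c["intrinsics"]);T=np.array(c["camera_from_world"])
    q=K@(T[:3,:3]@np.array(p)+T[:3,3]); return q[:2]/q[2]
def tri(l):
    A=[];b=[]
    for c,uv in l:
        K=np.array(c["intrinsics"]);T=np.array(c["camera_from_world"])
        d=np.linalg.inv(K)@np.array([uv[0],uv[1],1.]); d=T[:3,:3].T@d; d/=np.linalg.norm(d);o=-T[:3,:3].T@T[:3,3]
        P=np.eye(3)-np.outer(d,d);A.append(P);b.append(P@o)
    A=np.vstack(A);b=np.hstack(b);x=np.linalg.lstsq(A,b,rcond=None)[0]
    return x,np.linalg.norm(A@x-b)
def state():
    s=read_state(); return s
def goto(p,rot=None):
    """print shift (cm) & rotvec in tool axes to reach TCP p, rot"""
    s=read_state(); Rc=R.from_quat(s["eef_rot"]); d=Rc.inv().apply(np.array(p)-s["ee_pos"])*100
    print("t",round(s["time"],2),"shift cm",d.round(2), "turn", (Rc.inv()*rot).as_rotvec().round(3) if rot is not None else None)
E
python3 - <<'E'
from h import *
c=shot("top","top1")
for q in ["key","stand","cradle","lever_pin","block","pliers","driver"]:
    for d in masks_of(c,q)[:3]: 
        r=d["region"];ys,xs=np.nonzero(r);print(q,round(d["conf"],2),d["at"],len(xs),xs.min(),xs.max(),ys.min(),ys.max())
f=c["frame"][:,:,::-1][170:320,120:380]
cv2.imwrite("pics/z1.png",cv2.resize(f,None,fx=3,fy=3,interpolation=cv2.INTER_CUBIC))
for n,uv in dict(bigend=(289,268),bighead=(343,264),slot=(300,206),pin=(152,272)).items(): print(n,px(c,0.04,uv))
E
```

```text
key 0.95 [314.7, 264.2] 517 288 342 256 273
key 0.7 [497.9, 275.3] 261 477 516 266 276
stand 0.83 [173.5, 245.2] 2682 143 203 217 285
cradle 0.73 [158.9, 241.3] 1189 142 181 225 285
lever_pin 0.73 [159.7, 244.2] 1191 142 180 225 285
block 0.65 [296.4, 204.4] 1407 282 316 185 227
pliers 0.97 [409.8, 292.1] 373 380 442 279 297
driver 0.77 [182.1, 177.3] 384 162 231 172 185
driver 0.71 [316.6, 265.4] 519 287 342 256 273
bigend [ 0.44031374 -0.03386581  0.04      ]
bighead [ 0.4503606  -0.17403676  0.04      ]
slot [ 0.60216441 -0.06242927  0.04      ]
pin [0.43077709 0.32124094 0.04      ]
```

View pics/z1.png

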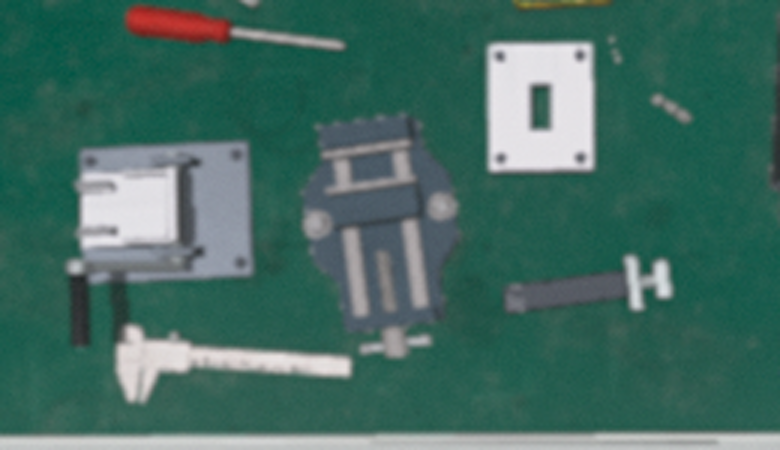

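Run:
```python
from h import *
c=shot("side","s1")
f=c["frame"][:,:,::-1][170:350,190:400]
cv2.imwrite("pics/z2.png",cv2.resize(f,None,fx=3.2,fy=3.2,interpolation=cv2.INTER_CUBIC))
Rd=R.from_matrix(np.array([[0,1,0],[1,0,0],[0,0,-1]]).T)
goto([0.44,-0.11,0.24],Rd)
c=camera("top")
for n,uv in dict(bigend=(289,268),bighead=(343,264)).items(): print(n,px(c,0.012,uv))
```

```text
t 0.6 shift cm [ 35.78 -34.63  -1.75] turn [ 0.     0.    -1.154]
bigend [ 0.44090102 -0.03263655  0.012     ]
bighead [ 0.45112434 -0.17526923  0.012     ]
```

View pics/z2.png

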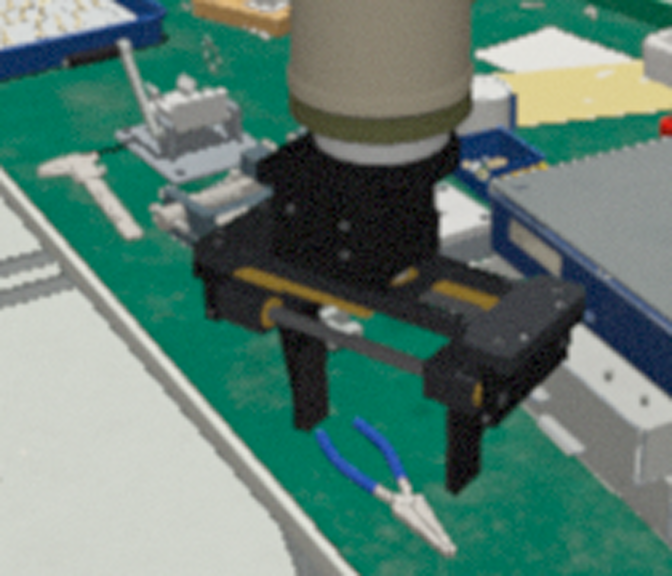

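Request:
play_rows:
  moves:
    - [[4.5, -4.3, -0.2], [0, 0, -0.144], 8.7]
    - [[9, -8.6, -0.4], [0, 0, -0.29], 8.7]
    - [[13.4, -13, -0.7], [0, 0, -0.43], 8.7]
    - [[18, -17.3, -0.9], [0, 0, -0.58], 8.7]
    - [[22.4, -21.6, -1.1], [0, 0, -0.72], 8.7]
    - [[27, -26, -1.3], [0, 0, -0.87], 8.7]
    - [[31.3, -30.3, -1.5], [0, 0, -1.0], 8.7]
    - [[35.8, -34.6, -1.7], [0, 0, -1.154], 8.7]

```text
time: 1.65
ee_pos: [0.4408, -0.1083, 0.24]
eef_rot: [0.706, 0.709, 0.0, 0.001]
ft_force: [0.3, -0.3, -0.6]
width: 0.0872
```

Request:
play_rows:
  moves:
    - [[0, 0, 0], [0, 0, 0], 8.7]
    - [[0, 0, 0], [0, 0, 0], 8.7]

```text
time: 1.9
ee_pos: [0.4402, -0.1106, 0.2396]
eef_rot: [0.707, 0.707, -0.0, 0.0]
ft_force: [0.1, -0.6, 0.4]
width: 0.0871
```

Run:
```python
from h import *
Rd=R.from_matrix(np.array([[0,1,0],[1,0,0],[0,0,-1]]).T)
goto([0.44,-0.11,0.24],Rd); print(read_state()["joint_positions"].__repr__())
c=shot("wrist","w1")
for d in masks_of(c,"key")[:3]:
    r=d["region"].astype(np.uint8);cn=max(cv2.findContours(r,0,2)[0],key=cv2.contourArea)
    print(d["conf"],d["at"],cv2.minAreaRect(cn))
c=shot("top","top2")
```

```text
t 1.9 shift cm [ 0.06 -0.02 -0.04] turn [-0.     0.001 -0.001]
array([ 0.70671287, -0.03290053, -0.54243771,  1.83693453, -0.01691195,
        1.33279881,  0.16780649])
0.95 [328.3, 202.9] ((331.8977966308594, 196.338623046875), (143.60057067871094, 45.336448669433594), 87.89834594726562)
```

View pics/w1.png

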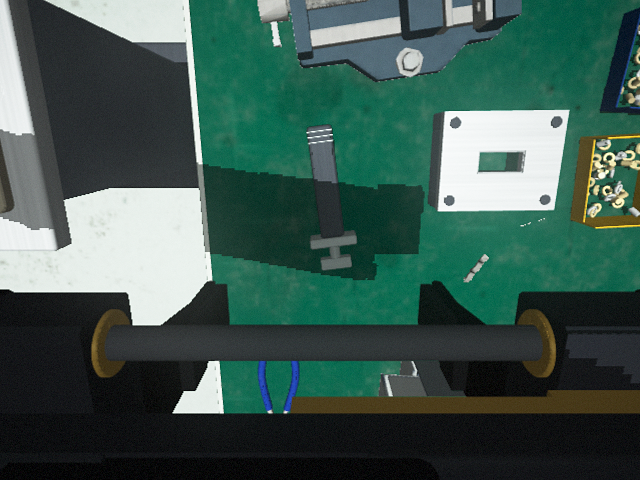

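Run:
```python
import cv2
f=cv2.imread("pics/w1.png")
a=cv2.resize(f[115:280,290:370],None,fx=5,fy=5,interpolation=cv2.INTER_CUBIC)[:600*2]
a=cv2.resize(f[115:280,290:370],None,fx=3.6,fy=3.6,interpolation=cv2.INTER_CUBIC)
b=cv2.resize(f[95:225,425:580],None,fx=3.2,fy=3.2,interpolation=cv2.INTER_CUBIC)
import numpy as np
o=np.zeros((600,800,3),np.uint8);o[:a.shape[0],:a.shape[1]]=a;o[:b.shape[0],290:290+b.shape[1]]=b
cv2.imwrite("pics/z3.png",o);print(a.shape,b.shape)
```

```text
(594, 288, 3) (416, 496, 3)
```

View pics/z3.png

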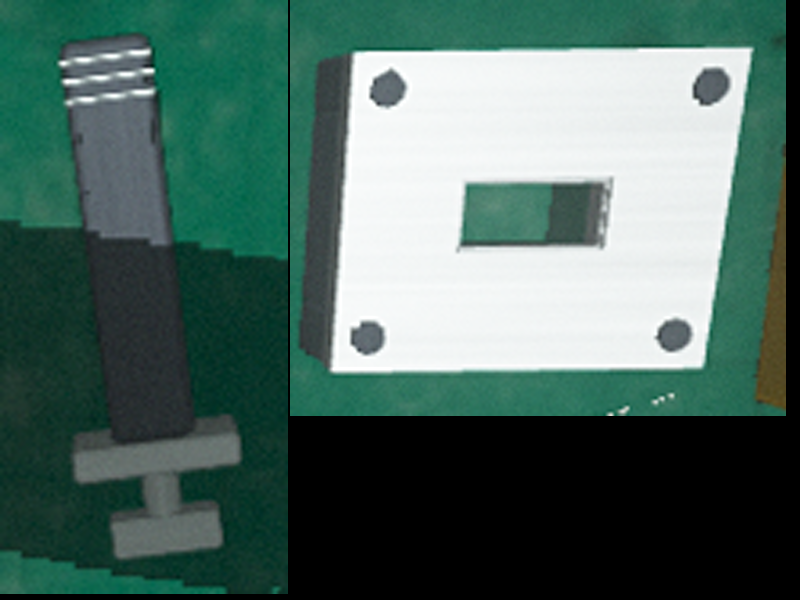

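Run:
```python
from h import *
c=camera("wrist")
w=lambda u,v:((u-0)/3.6+290,v/3.6+115)
e=px(c,.024,w(105,42)); h=px(c,.018,w(170,551)); sl=px(c,.024,w(74,458));
print("end",e,"head",h,"len",np.linalg.norm((e-h)[:2]),"yaw",np.degrees(np.arctan2(*(e-h)[1::-1])))
b=lambda u,v:((u-290)/3.2+425,v/3.2+95)
S=[px(c,.04,b(*p)) for p in [(463,182),(611,179),(604,247),(458,250)]]
P=[px(c,.04,b(*p)) for p in [(352,52),(752,47),(706,368),(330,372)]]
for Q in(S,P):
    Q=np.array(Q)[:,:2];print(Q.mean(0),[np.linalg.norm(Q[i]-Q[(i+1)%4]).round(4) for i in range(4)],np.degrees(np.arctan2(*(Q[1]-Q[0])[::-1])),np.degrees(np.arctan2(*(Q[2]-Q[3])[::-1])))
t=camera("top")
print("top img",proj(t,e),proj(t,h),proj(t,[*np.array(P)[:,:2].mean(0),.04]))
for q in ["block","key"]:
  for d in masks_of(t,q)[:1]:
    r=d["region"].astype(np.uint8);cn=max(cv2.findContours(r,0,2)[0],key=cv2.contourArea);print(q,d["conf"],d["at"],cv2.minAreaRect(cn))
f=t["frame"][:,:,::-1][170:300,270:370]; cv2.imwrite("pics/z4.png",cv2.resize(f,None,fx=4.5,fy=4.5,interpolation=cv2.INTER_CUBIC))
```

```text
end [ 0.43671041 -0.03005027  0.024     ] head [ 0.4548732  -0.17239876  0.018     ] len 0.143502540182953 yaw 97.27129907717934
[ 0.60393619 -0.06190814] [np.float64(0.0421), np.float64(0.0192), np.float64(0.0421), np.float64(0.0192)] 0.9880294181034294 1.0200333816542058
[ 0.60406099 -0.06206286] [np.float64(0.1107), np.float64(0.0903), np.float64(0.1115), np.float64(0.0901)] 0.5347289355525693 0.47203603425234936
top img [287.80982651 269.5083372 ] [342.00155686 262.51461598] [299.85979559 205.27991945]
block 0.84 [296.5, 203.5] ((299.0, 206.0), (42.0, 34.0), 90.0)
key 0.63 [499.6, 273.0] ((497.0, 271.0), (12.0, 40.0), 90.0)
```

View pics/z4.png

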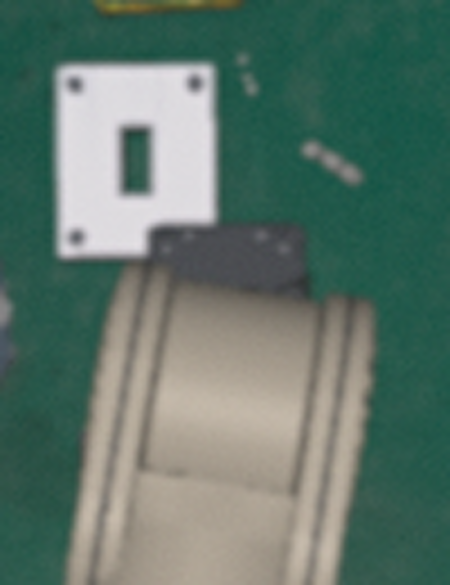

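Run:
```python
from h import *
a=np.radians(97.3);x=np.array([np.cos(a),np.sin(a),0]);z=np.array([0,0,-1.]);Rk=R.from_matrix(np.column_stack([x,np.cross(z,x),z]))
goto([.4402,-.0578,.06],Rk);goto([.4402,-.0578,.005],Rk)
```

```text
t 2.25 shift cm [ 5.3  -0.   17.95] turn [-0.     0.    -0.129]
t 2.25 shift cm [ 5.3  -0.   23.45] turn [-0.     0.    -0.129]
```

Request:
play_rows:
  moves:
    - [[1.6, 0, 5], [0, 0, -0.04], 8.7]
    - [[3.3, 0, 10], [0, 0, -0.08], 8.7]
    - [[5, 0, 15], [0, 0, -0.129], 8.7]
    - [[5.3, 0, 18], [0, 0, -0.129], 6]
    - [[5.3, 0, 20.5], [0, 0, -0.129], 6]
    - [[5.3, 0, 22.5], [0, 0, -0.129], 6]
    - [[5.3, 0, 23.4], [0, 0, -0.129], 6]
    - [[5.3, 0, 23.4], [0, 0, -0.129], 6]

```text
time: 3.25
ee_pos: [0.4402, -0.0573, 0.0054]
eef_rot: [0.66, 0.751, -0.0, -0.0]
ft_force: [-0.4, 0.3, 0.8]
width: 0.0607
```

Run:
```python
from h import *
c=shot("wrist","w2")
```

```text
(no output)
```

View pics/w2.png

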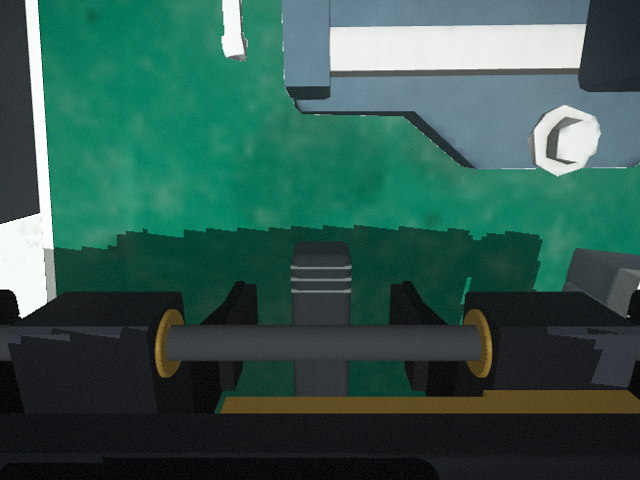

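Request:
play_rows:
  moves:
    - [[0, 0, 0], [0, 0, 0], 1]
    - [[0, 0, 0], [0, 0, 0], 1]
    - [[0, 0, 0], [0, 0, 0], 1]
    - [[0, 0, 0], [0, 0, 0], 1]
    - [[0, 0, -1], [0, 0, 0], 1]
    - [[0, 0, -4], [0, 0, 0], 1]
    - [[0, 0, -8], [0, 0, 0], 1]
    - [[0, 0, -12], [0, 0, 0], 1]
  grip_force: 50

```text
time: 4.3
ee_pos: [0.4399, -0.0569, 0.1271]
eef_rot: [0.66, 0.751, 0.0, -0.0]
ft_force: [0.8, -1.1, -2.5]
width: 0.0237
```

Run:
```python
from h import *
c=shot("wrist","w3");c=shot("side","s3");c=shot("top","t3")
f=c["frame"][:,:,::-1][170:320,120:380]
cv2.imwrite("pics/z5.png",cv2.resize(f,None,fx=3,fy=3,interpolation=cv2.INTER_CUBIC))
```

```text
(no output)
```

View pics/w3.png

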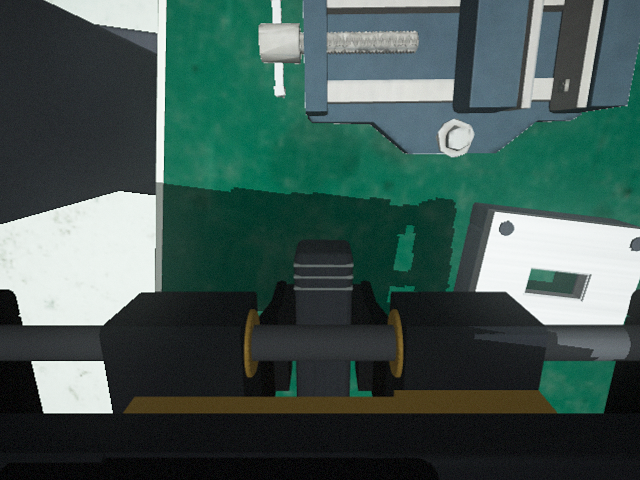

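View pics/s3.png

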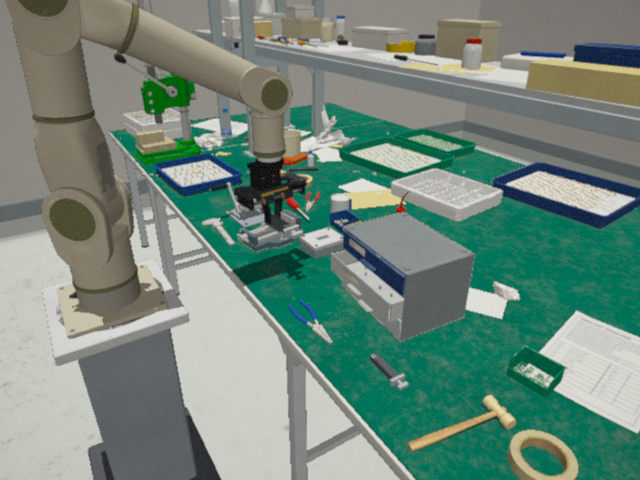

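View pics/z5.png

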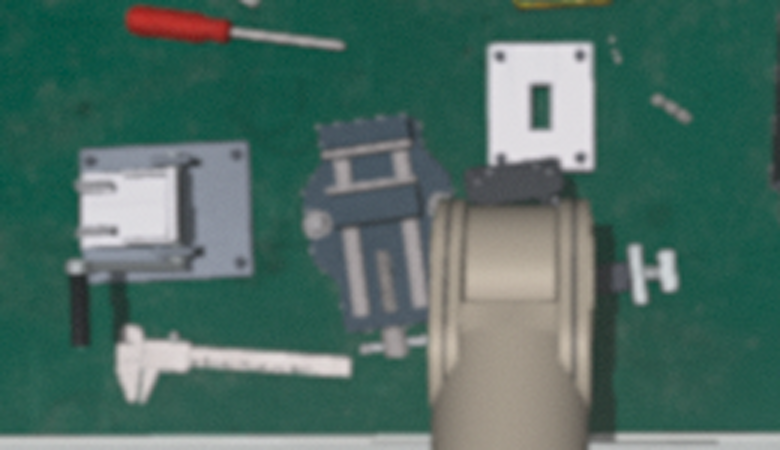

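```bash
cat >> h.py <<'E'
def Rdown(deg):
    a=np.radians(deg);x=np.array([np.cos(a),np.sin(a),0]);z=np.array([0,0,-1.]);return R.from_matrix(np.column_stack([x,np.cross(z,x),z]))
E
python3 - <<'E'
from h import *
goto([.48,.215,.25],Rdown(92.7))
c=camera("top")
for z,p in [(.008,(80,150)),(.008,(249,142)),(.008,(252,273)),(.008,(85,283)),(.112,(78,308))]: print(px(c,z,(p[0]/3+120,p[1]/3+170)).round(4))
E
```

```text
t 4.45 shift cm [ 26.49   7.37 -12.28] turn [0.004 0.002 0.082]
[0.5694 0.3466 0.008 ]
[0.5763 0.1967 0.008 ]
[0.46   0.1927 0.008 ]
[0.4515 0.3399 0.008 ]
[0.4281 0.3169 0.112 ]
```

Request:
play_rows:
  moves:
    - [[3, 1, -5], [0, 0, 0.01], 1]
    - [[7.5, 2, -10], [0, 0, 0.02], 1]
    - [[12, 3.5, -12.3], [0, 0, 0.04], 1]
    - [[16, 4.5, -12.3], [0, 0, 0.06], 1]
    - [[20, 5.5, -12.3], [0, 0, 0.07], 1]
    - [[24, 6.5, -12.3], [0, 0, 0.082], 1]
    - [[26.5, 7.4, -12.3], [0, 0, 0.082], 1]
    - [[26.5, 7.4, -12.3], [0, 0, 0.082], 1]

```text
time: 5.5
ee_pos: [0.4785, 0.2171, 0.2468]
eef_rot: [0.689, 0.725, -0.001, -0.002]
ft_force: [0.7, 0.3, -1.6]
width: 0.0233
```

Run:
```python
from h import *
c=shot("wrist","w4")
for q in ["cradle","stand","lever_pin"]:
    for d in masks_of(c,q)[:2]: print(q,d["conf"],d["at"])
```

```text
cradle 0.9 [357.6, 120.6]
stand 0.69 [357.3, 143.2]
lever_pin 0.65 [354.6, 122.8]
```

View pics/w4.png

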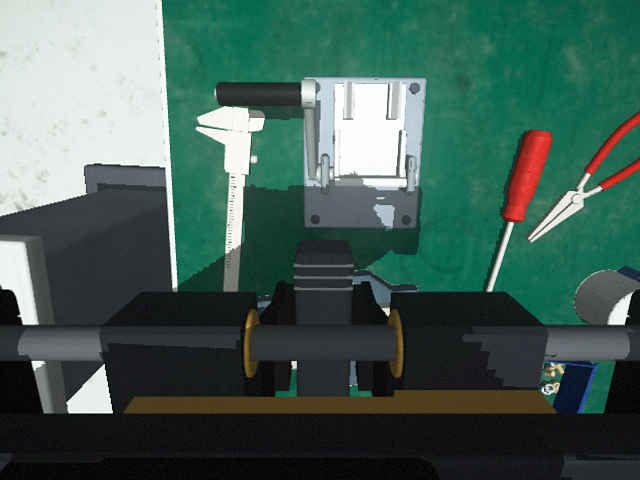

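Run:
```python
import cv2
f=cv2.imread("pics/w4.png")[65:240,205:435]
cv2.imwrite("pics/z6.png",cv2.resize(f,None,fx=3.4,fy=3.4,interpolation=cv2.INTER_CUBIC))
```

```text
(no output)
```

View pics/z6.png

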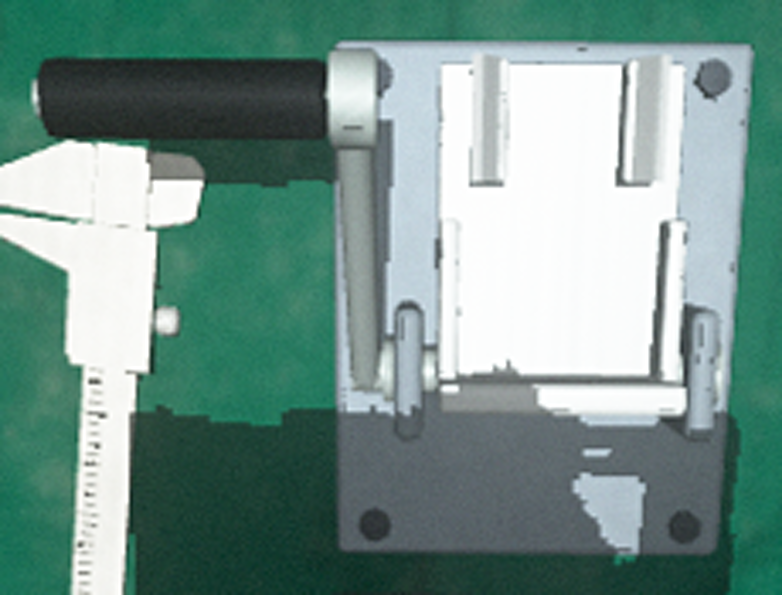

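Run:
```python
from h import *
c=camera("wrist")
g=lambda u,v:(u/3.4+205,v/3.4+65)
def P(n,z,u,v): 
    r=px(c,z,g(u,v)); print(n,r.round(4)); return r[:2]
fl=P("far L",.041,441,65);fr=P("far R",.041,684,65)
s1=P("seat L",.041,458,379);s2=P("seat R",.041,650,376)
a=P("plate",.008,336,44);b=P("",.008,752,46);d=P("",.008,720,552);e=P("",.008,338,551)
print(np.linalg.norm(a-b),np.linalg.norm(b-d),np.linalg.norm(d-e),np.linalg.norm(e-a))
yw=lambda v:np.degrees(np.arctan2(v[1],v[0]))
print("yaw",yw(a-e),yw(b-d),yw(a-b)+180 if 0 else yw(a-b),yw(e-d),"floor far",yw(fl-fr),np.linalg.norm(fl-fr),"seat w",yw(s1-s2),np.linalg.norm(s1-s2))
p1=P("pin",.112,38,98);p2=P("pin",.112,328,98);print(np.linalg.norm(p1-p2),yw(p1-p2))
c1=P("cheekL top",.05,408,305);c2=P("",.05,408,437-10);P("cheekR",.05,705,312);P("",.05,700,430)
P("wallL top in",.056,460,222);P("wallR top in",.056,662,222);P("wL",.056,457,378);P("wR",.056,655,375)
```

```text
far L [0.4846 0.3316 0.041 ]
far R [0.5481 0.3346 0.041 ]
seat L [0.4937 0.2506 0.041 ]
seat R [0.547  0.2539 0.041 ]
plate [0.4553 0.3396 0.008 ]
 [0.5732 0.3445 0.008 ]
 [0.5807 0.1971 0.008 ]
 [0.4607 0.1918 0.008 ]
0.11803194640863227 0.14758602822430858 0.12010957399959987 0.14782297078111678
yaw 92.09760768720412 92.90364905531924 -177.6229788300697 -177.50781487412144 floor far -177.3670245841435 0.06352321079351983 seat w -176.4711254985287 0.05340332372758454
pin [0.3978 0.3131 0.112 ]
pin [0.4594 0.3159 0.112 ]
0.061642939613433236 -177.36619753665335
cheekL top [0.4788 0.2705 0.05  ]
 [0.4804 0.2379 0.05  ]
cheekR [0.5584 0.2723 0.05  ]
 [0.5605 0.2407 0.05  ]
wallL top in [0.4912 0.2924 0.056 ]
wallR top in [0.5434 0.2948 0.056 ]
wL [0.4927 0.2524 0.056 ]
wR [0.5455 0.2557 0.056 ]
```

Run:
```python
from h import *
s=read_state();Rc=R.from_quat(s["eef_rot"]);T=lambda x,y,z:Rc.apply([x,y,z])+s["ee_pos"]
c=shot("wrist","w5");d=shot("side","s5")
print("end far top/bot",proj(c,T(.029,0,-.0186)),proj(c,T(.029,0,.0054)))
for n,p in dict(headtop=(-.117,0,-.0126),headbot=(-.117,0,-.0006),headL=(-.117,.016,-.0066),headR=(-.117,-.016,-.0066),shL=(-.081,.024,-.0186)).items(): print(n,proj(d,T(*p)))
f=d["frame"][:,:,::-1][140:270,180:340];cv2.imwrite("pics/z7.png",cv2.resize(f,None,fx=4.5,fy=4.5,interpolation=cv2.INTER_CUBIC))
f=c["frame"][:,:,::-1][230:330,250:400];cv2.imwrite("pics/z8.png",cv2.resize(f,None,fx=4.5,fy=4.5,interpolation=cv2.INTER_CUBIC))
```

```text
end far top/bot [322.27574992 257.11793675] [322.36673384 240.69181005]
headtop [259.63250697 159.26313843]
headbot [259.86530416 163.15143118]
headL [264.49595584 160.22961088]
headR [254.94712496 162.20407596]
shL [260.84560939 152.86075827]
```

View pics/z7.png

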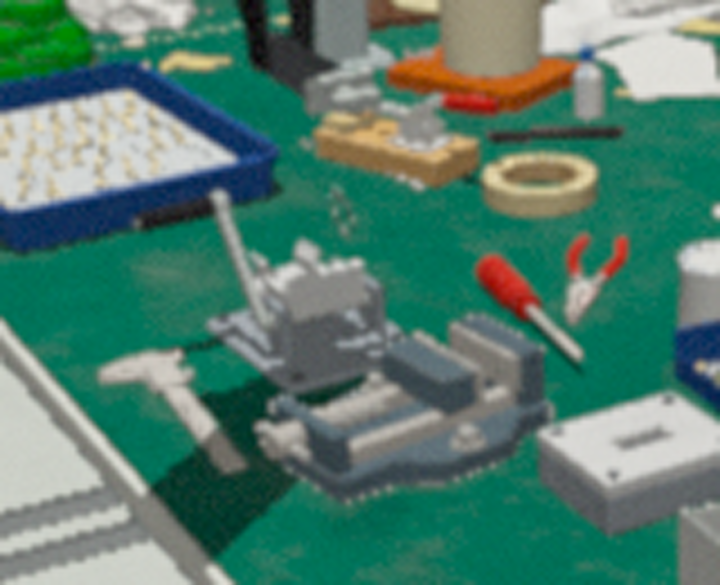

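View pics/z8.png

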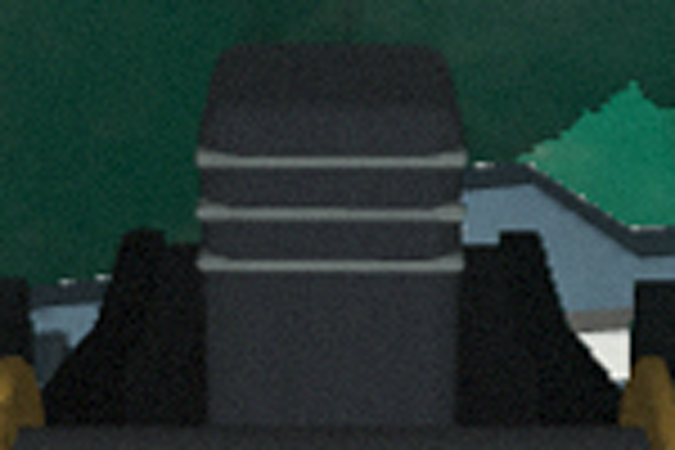

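View pics/s5.png

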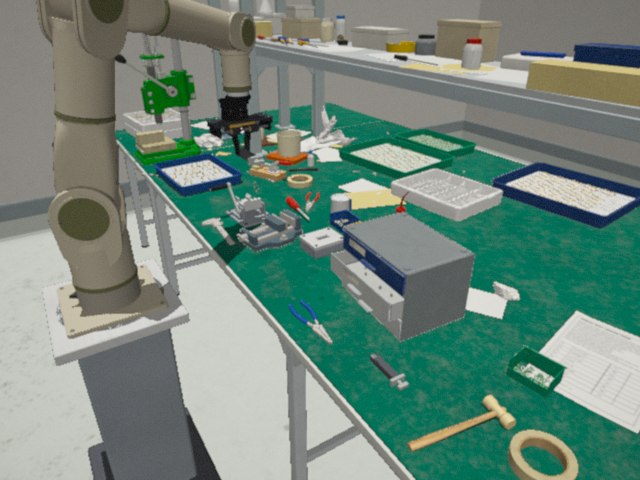

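Run:
```python
from h import *
goto([.515,.3712,.12],Rdown(92.7));goto([.515,.3712,.049],Rdown(92.7))
```

```text
t 5.85 shift cm [15.53  4.24 12.83] turn [ 0.     0.001 -0.001]
t 5.85 shift cm [15.53  4.24 19.93] turn [ 0.     0.001 -0.001]
```

Request:
play_rows:
  moves:
    - [[4, 1, 1], [0, 0, 0], 1]
    - [[8, 2.2, 2], [0, 0, 0], 1]
    - [[12, 3.3, 4], [0, 0, 0], 1]
    - [[15, 4.2, 8], [0, 0, 0], 1]
    - [[15.5, 4.2, 11], [0, 0, 0], 1]
    - [[15.5, 4.2, 13], [0, 0, 0], 1]
    - [[15.5, 4.2, 13], [0, 0, 0], 1]

```text
time: 6.72
ee_pos: [0.5143, 0.3704, 0.1175]
eef_rot: [0.691, 0.723, -0.001, 0.0]
ft_force: [0.5, -0.2, -1.9]
width: 0.0235
```

Run:
```python
from h import *
goto([.515,.3712,.049],Rdown(92.7)); print(read_state()["joint_positions"])
s=read_state();Rc=R.from_quat(s["eef_rot"]);T=lambda x,y,z:Rc.apply([x,y,z])+s["ee_pos"]
c=shot("wrist","w6");d=shot("top","t6")
f=d["frame"][:,:,::-1][170:320,90:290];f=cv2.resize(f,None,fx=4,fy=4,interpolation=cv2.INTER_CUBIC)
def m(p,col):
    u=proj(d,p);cv2.circle(f,(int((u[0]-90)*4),int((u[1]-170)*4)),3,col,-1)
m(T(-.117,0,-.0066),(0,0,255));m(T(-.117,.016,-.0066),(0,0,255));m(T(-.117,-.016,-.0066),(0,0,255));m([.5204,.2528,.041],(255,0,0))
cv2.imwrite("pics/z9.png",f)
```

```text
t 6.72 shift cm [0.09 0.08 6.85] turn [-0.001  0.002 -0.001]
[-0.08224331  0.56978889 -0.84203162  1.52535769  0.43863915  1.24666241
 -0.94181541]
```

View pics/z9.png

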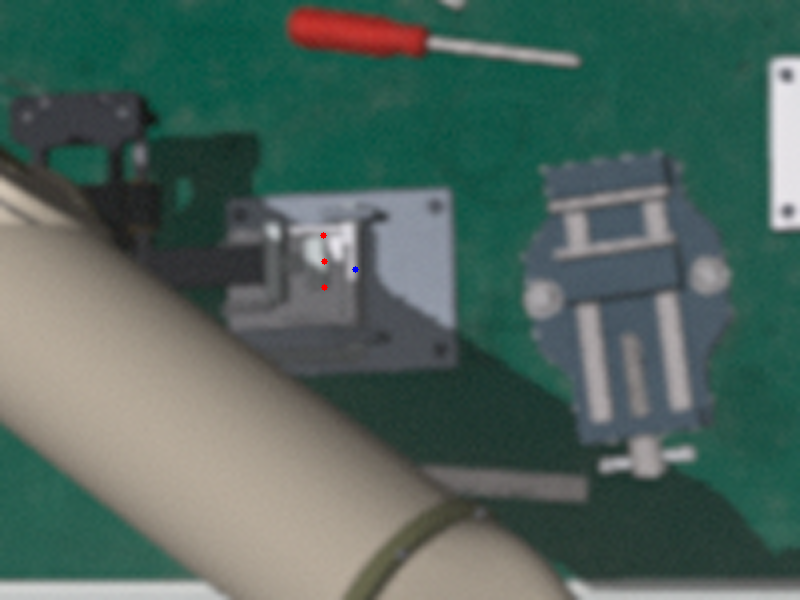

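Run:
```python
from h import *
d=camera("top")
f=cv2.imread("pics/t3.png")[215:290,135:215];k=8;f=cv2.resize(f,None,fx=k,fy=k,interpolation=cv2.INTER_CUBIC)
a=np.radians(92.7);xs=np.array([np.cos(a),np.sin(a),0]);ys=np.array([-xs[1],xs[0],0]);S=np.array([.5204,.2528,0])
def poly(pts,col):
    q=[((proj(d,S+x*xs+y*ys+np.array([0,0,z]))-[135,215])*k).astype(int) for x,y,z in pts];cv2.polylines(f,[np.array(q)],True,col,1)
poly([(0,.027,.056),(.041,.027,.056),(.041,-.027,.056),(0,-.027,.056)],(0,0,255))
poly([(.05,.015,.06),(.08,.015,.06),(.08,-.015,.06),(.05,-.015,.06)],(255,0,0))
poly([(.064,.06,.112),(.064,.12,.112)],(0,255,255))
poly([(0,.03,.069),(0,-.03,.069)],(0,255,0))
cv2.imwrite("pics/z10.png",f)
```

```text
(no output)
```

View pics/z10.png

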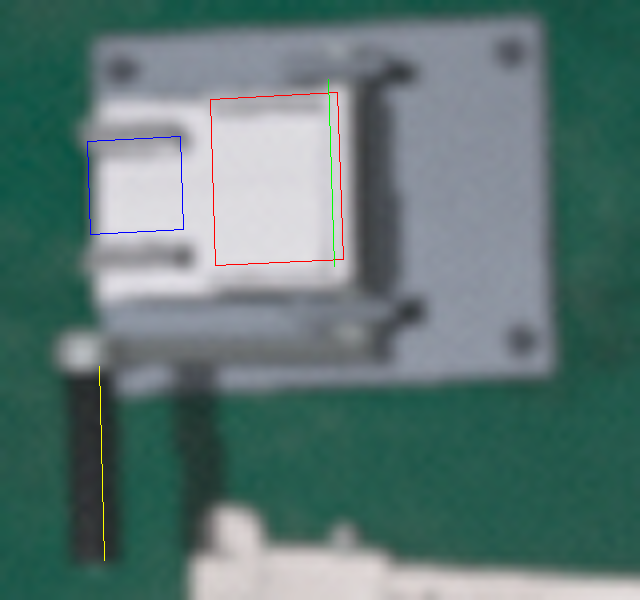

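View pics/w6.png

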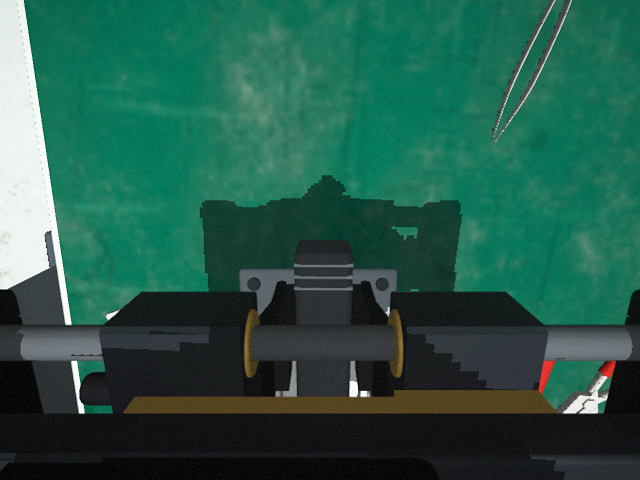

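Request:
play_rows:
  moves:
    - [[0.4, -0.2, 2], [0, 0, 0], 1]
    - [[0.4, -0.2, 4], [0, 0, 0], 1]
    - [[0.4, -0.2, 5], [0, 0, 0], 1]
    - [[0.4, -0.2, 5.7], [0, 0, 0], 1]
    - [[0.4, -0.2, 6.2], [0, 0, 0], 1]
    - [[0.4, -0.2, 6.2], [0, 0, 0], 1]

```text
time: 7.62
ee_pos: [0.5121, 0.3758, 0.0564]
eef_rot: [0.69, 0.724, -0.0, 0.0]
ft_force: [-0.4, 0.3, -1.8]
width: 0.0235
```

Run:
```python
from h import *
c=shot("wrist","w7");d=shot("top","t7");e=shot("side","s7")
f=d["frame"][:,:,::-1][215:290,135:215];f=cv2.resize(f,None,fx=5,fy=5,interpolation=cv2.INTER_CUBIC)
g=e["frame"][:,:,::-1][160:250,200:300];g=cv2.resize(g,None,fx=4,fy=4,interpolation=cv2.INTER_CUBIC)
o=np.zeros((400,800,3),np.uint8);o[:375,:400]=f;o[:360,400:]=g;cv2.imwrite("pics/z11.png",o)
```

```text
(no output)
```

View pics/z11.png

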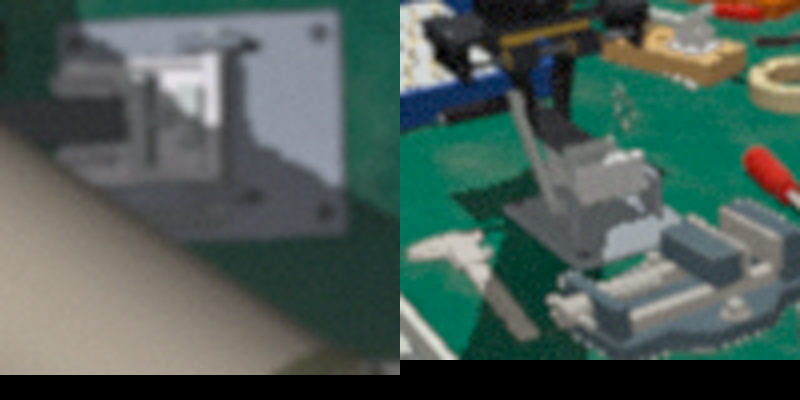

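View pics/w7.png

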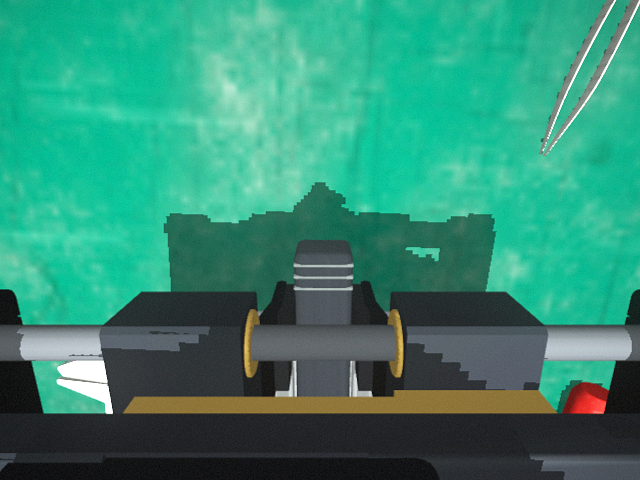

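Request:
play_rows:
  moves:
    - [[0, 0, 0.4], [0, 0, 0], 1]
    - [[0, 0, 0.7], [0, 0, 0], 1]
    - [[0, 0, 0.9], [0, 0, 0], 1]
    - [[0, 0, 0.9], [0, 0, 0], 1]

```text
time: 8.28
ee_pos: [0.5123, 0.3761, 0.0486]
eef_rot: [0.69, 0.724, 0.0, 0.0]
ft_force: [-2.6, -2.2, 8.9]
width: 0.023
```

Request:
play_rows:
  moves:
    - [[-0.15, 0, -0.05], [0, 0, 0], 1]
    - [[-0.3, 0, -0.05], [0, 0, 0], 1]
    - [[-0.45, 0, -0.05], [0, 0, 0], 1]
    - [[-0.45, 0, -0.05], [0, 0, 0], 1]

```text
time: 8.78
ee_pos: [0.5125, 0.3738, 0.0492]
eef_rot: [0.69, 0.724, 0.002, -0.001]
ft_force: [-0.0, 7.4, 4.1]
width: 0.0235
```

Run:
```python
from h import *
c=shot("wrist","w8");d=shot("top","t8");e=shot("side","s8")
f=d["frame"][:,:,::-1][215:290,135:215];f=cv2.resize(f,None,fx=5,fy=5,interpolation=cv2.INTER_CUBIC)
g=e["frame"][:,:,::-1][160:250,200:300];g=cv2.resize(g,None,fx=4,fy=4,interpolation=cv2.INTER_CUBIC)
o=np.zeros((400,800,3),np.uint8);o[:375,:400]=f;o[:360,400:]=g;cv2.imwrite("pics/z12.png",o)
```

```text
(no output)
```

View pics/z12.png

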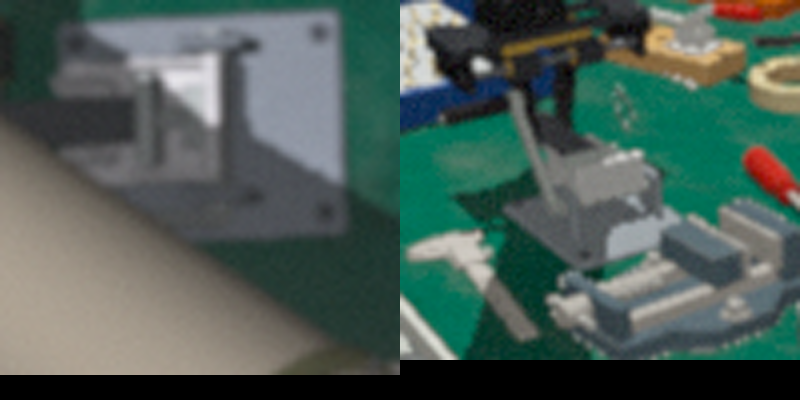

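Request:
play_rows:
  moves:
    - [[-0.3, 0, 0], [0, 0, 0], 1]
    - [[-0.25, 0, 0], [0, 0, 0], 5]
    - [[-0.25, 0, 0], [0, 0, 0], 5]
    - [[-0.25, 0, 0], [0, 0, 0], 5]
    - [[0, 0, -2], [0, 0, 0], 5]
    - [[0, 0, -6], [0, 0, 0], 5]
    - [[0, 0, -11], [0, 0, 0], 5]
    - [[0, 0, -16], [0, 0, 0], 5]

```text
time: 9.93
ee_pos: [0.5121, 0.3715, 0.2111]
eef_rot: [0.69, 0.724, 0.0, 0.0]
ft_force: [1.5, 0.3, 0.0]
width: 0.05
```

Request:
play_rows:
  moves:
    - [[-4, 0, -1], [0, 0, 0], 1]
    - [[-8, 0, -2], [0, 0, 0], 0]
    - [[-12, 0, -2], [0, 0, 0], 0]
    - [[-15, 0, -2], [0, 0, 0], 0]
    - [[-15, 0, -2], [0, 0, 0], 0]

```text
time: 10.55
ee_pos: [0.5202, 0.2191, 0.2293]
eef_rot: [0.692, 0.722, 0.0, 0.001]
ft_force: [-0.0, -0.7, -0.0]
width: 0.0081
```

Run:
```python
from h import *
c=shot("wrist","w9");print(read_state()["ee_pos"])
```

```text
[0.51966145 0.22097508 0.22929808]
```

View pics/w9.png

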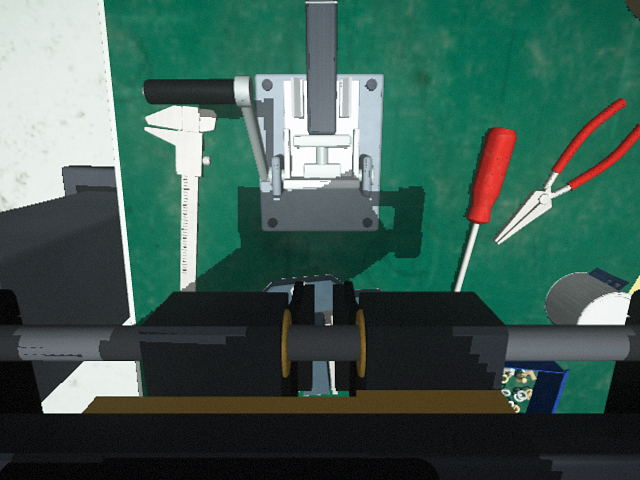

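Run:
```python
from h import *
c=camera("wrist");
for p in [(145,91),(235,90),(190,91)]: print(px(c,.112,p).round(4))
for p in [(298,100),(347,100)]: print("guides",px(c,.06,p).round(4))
print("head end top",px(c,.059,(322,178)).round(4))
goto([.4147,.357,.20],Rdown(2.7));goto([.4147,.357,.10],Rdown(2.7))
```

```text
[0.3952 0.3184 0.112 ]
[0.456  0.3218 0.112 ]
[0.4256 0.3198 0.112 ]
guides [0.4954 0.3213 0.06  ]
guides [0.5349 0.3231 0.06  ]
head end top [0.5176 0.2597 0.059 ]
t 10.65 shift cm [13.96 -9.81  2.91] turn [ 1.000e-03 -1.000e-03  1.571e+00]
t 10.65 shift cm [13.95 -9.83 12.91] turn [ 1.000e-03 -1.000e-03  1.571e+00]
```

Request:
play_rows:
  moves:
    - [[2, -1.5, 0], [0, 0, 0.18], 0]
    - [[4, -3, 0], [0, 0, 0.36], 0]
    - [[6, -4.5, 0], [0, 0, 0.54], 0]
    - [[8, -6, 0], [0, 0, 0.72], 0]
    - [[10, -7.5, 0], [0, 0, 0.9], 0]
    - [[12, -9, 0], [0, 0, 1.08], 0]
    - [[13, -9.8, 0], [0, 0, 1.26], 0]
    - [[14, -9.8, 0], [0, 0, 1.44], 0]

```text
time: 11.65
ee_pos: [0.413, 0.3591, 0.2287]
eef_rot: [0.996, 0.088, 0.0, -0.0]
ft_force: [0.1, 0.2, 0.3]
width: 0.0005
```

Run:
```python
from h import *
goto([.4147,.357,.10],Rdown(2.7));print(read_state()["joint_positions"].round(2))
```

```text
t 11.65 shift cm [ 0.12  0.24 12.87] turn [-0.001 -0.     0.129]
[-0.11  0.24 -0.79  1.63  0.18  1.35 -2.33]
```

Request:
play_rows:
  moves:
    - [[0.1, 0.2, 3], [0, 0, 0.1], 0]
    - [[0.1, 0.2, 7], [0, 0, 0.1], 0]
    - [[0.1, 0.2, 10], [0, 0, 0.1], 0]
    - [[0.1, 0.2, 12], [0, 0, 0.1], 0]
    - [[0.1, 0.2, 12.8], [0, 0, 0.1], 0]
    - [[0.1, 0.2, 12.8], [0, 0, 0.1], 0]

```text
time: 12.4
ee_pos: [0.4161, 0.3555, 0.1004]
eef_rot: [0.999, 0.039, 0.0, -0.0]
ft_force: [0.1, 0.6, 0.2]
width: 0.0008
```

Run:
```python
from h import *
print(read_state()["joint_positions"].round(2))
e=shot("side","s10");shot("wrist","w10")
g=e["frame"][:,:,::-1][110:250,180:320];g=cv2.resize(g,None,fx=4,fy=4,interpolation=cv2.INTER_CUBIC)
cv2.imwrite("pics/z13.png",g)
S=np.array([.518,.2555,0]);xs=np.array([-.047,.999,0]);ys=np.array([-.999,-.047,0])
goto(S+.087*xs+.102*ys+[0,0,.1]);goto(S-.041*xs+.102*ys+[0,0,.1])
```

```text
[-0.16  0.36 -0.75  1.78  0.27  1.1  -2.49]
t 12.5 shift cm [-0.6   1.75  0.1 ] turn None
t 12.5 shift cm [-1.   14.55  0.09] turn None
```

View pics/z13.png

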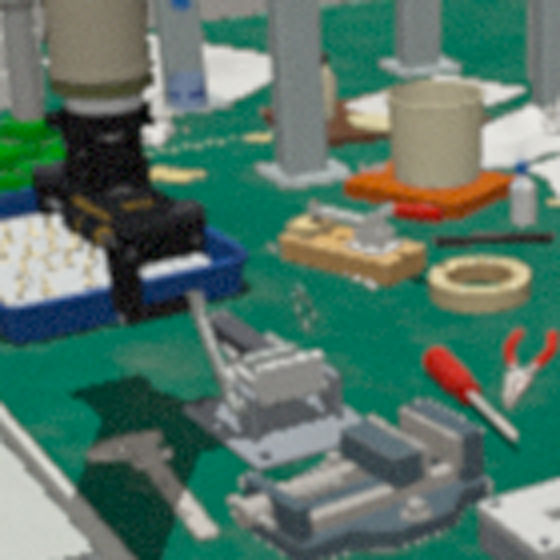

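View pics/w10.png

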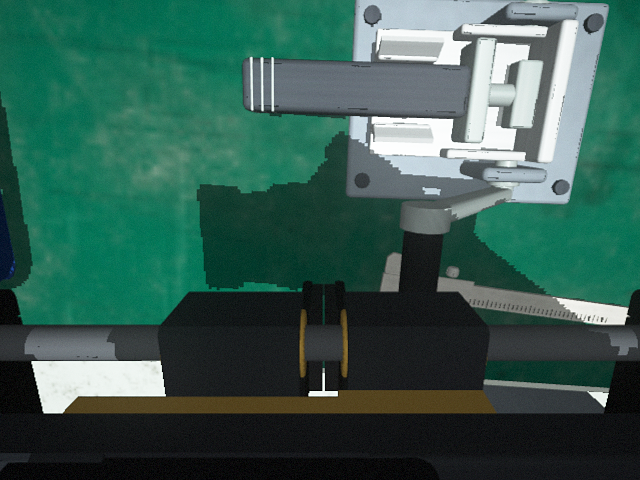

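Request:
play_rows:
  moves:
    - [[0, 1.2, 0], [0, 0, 0], 0]
    - [[0, 2.2, 0], [0, 0, 0], 0]
    - [[0, 3.2, 0], [0, 0, 0], 0]
    - [[0, 4.2, 0], [0, 0, 0], 0]
    - [[-0.1, 5.2, 0], [0, 0, 0], 0]
    - [[-0.1, 6.2, 0], [0, 0, 0], 0]

```text
time: 13.25
ee_pos: [0.4202, 0.2924, 0.1002]
eef_rot: [0.999, 0.039, 0.0, -0.0]
ft_force: [-1.2, 3.6, 1.9]
width: 0.0002
```

Run:
```python
from h import *
print(read_state()["joint_positions"].round(2))
e=shot("side","s11");shot("wrist","w11")
g=e["frame"][:,:,::-1][110:250,180:320];g=cv2.resize(g,None,fx=4,fy=4,interpolation=cv2.INTER_CUBIC)
cv2.imwrite("pics/z14.png",g)
```

```text
[-0.03  0.28 -0.74  1.87  0.21  1.07 -2.35]
```

View pics/z14.png

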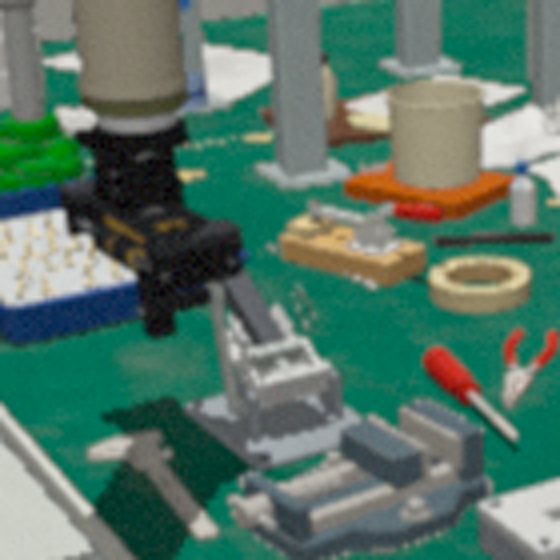

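View pics/w11.png

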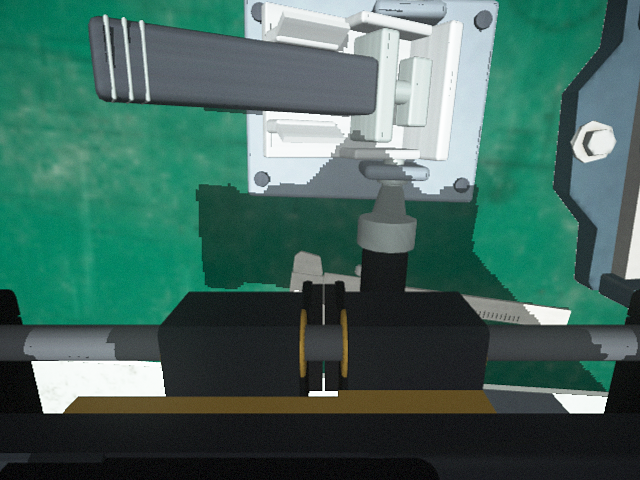

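Request:
play_rows:
  moves:
    - [[0, 1, 0], [0, 0, 0], 0]
    - [[0, 2, 0], [0, 0, 0], 0]
    - [[-0.1, 3, 0], [0, 0, 0], 0]
    - [[-0.1, 4, 0], [0, 0, 0], 0]
    - [[-0.2, 5, 0], [0, 0, 0], 0]
    - [[-0.2, 6, 0], [0, 0, 0], 0]
    - [[-0.3, 6.8, 0], [0, 0, 0], 0]
    - [[-0.3, 7.5, 0], [0, 0, 0], 0]

```text
time: 14.35
ee_pos: [0.4228, 0.2174, 0.1]
eef_rot: [0.999, 0.039, -0.0, 0.0]
ft_force: [-0.6, 1.5, 0.2]
width: 0.0005
```

Request:
play_rows:
  moves:
    - [[0, 0.5, 0], [0, 0, 0], 0]
    - [[0, 1, 0], [0, 0, 0], 0]
    - [[0, 1, 0], [0, 0, 0], 0]

```text
time: 14.72
ee_pos: [0.4237, 0.2075, 0.0999]
eef_rot: [0.999, 0.039, -0.0, 0.0]
ft_force: [0.1, -0.0, -1.3]
width: 0.0001
```

Run:
```python
from h import *
print(read_state()["joint_positions"].round(2))
e=shot("side","s12");shot("wrist","w12")
g=e["frame"][:,:,::-1][110:250,180:320];g=cv2.resize(g,None,fx=4,fy=4,interpolation=cv2.INTER_CUBIC)
cv2.imwrite("pics/z15.png",g)
```

```text
[ 0.12  0.17 -0.72  1.97  0.13  1.05 -2.15]
```

View pics/z15.png

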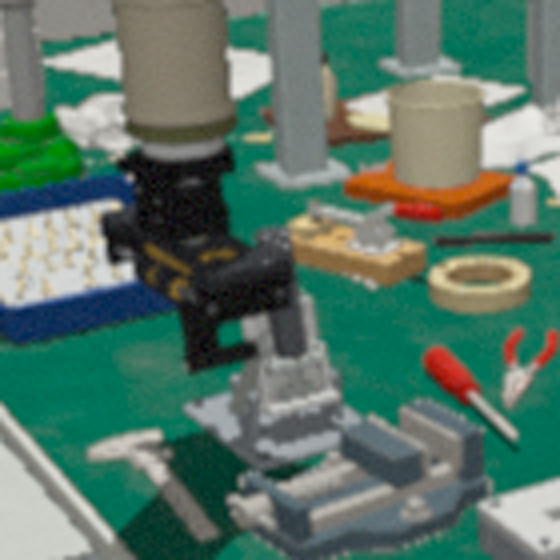

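View pics/w12.png

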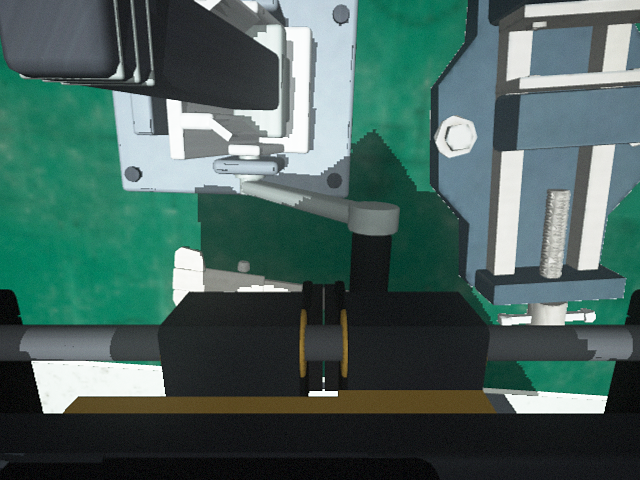

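Request:
play_rows:
  moves:
    - [[0, 0.3, 0], [0, 0, 0], 0]
    - [[0, 0.5, 0], [0, 0, 0], 0]
    - [[0, 0.5, 0], [0, 0, 0], 0]

```text
time: 15.2
ee_pos: [0.4239, 0.2044, 0.1003]
eef_rot: [0.999, 0.039, 0.0, -0.001]
ft_force: [-0.8, 5.8, 0.4]
width: 0.0008
```

Request:
play_rows:
  moves:
    - [[0, 0, 0], [0, 0, 0], 0]
    - [[0, -1.5, 0], [0, 0, 0], 0]
    - [[0, -2, -1], [0, 0, 0], 0]
    - [[0, -2, -5], [0, 0, 0], 0]
    - [[0, -2, -10], [0, 0, 0], 0]
    - [[0, -2, -15], [0, 0, 0], 0]
    - [[0, -2, -19], [0, 0, 0], 0]
    - [[0, -2, -19], [0, 0, 0], 0]

```text
time: 16.2
ee_pos: [0.4236, 0.2236, 0.2936]
eef_rot: [0.999, 0.039, 0.003, -0.001]
ft_force: [-0.2, 0.6, -0.7]
width: 0.0005
```

Run:
```python
from h import *
print(read_state()["joint_positions"].round(2))
e=shot("side","s13");shot("wrist","w13");t=shot("top","t13")
g=e["frame"][:,:,::-1][130:250,200:320];g=cv2.resize(g,None,fx=4,fy=4,interpolation=cv2.INTER_CUBIC)
f=t["frame"][:,:,::-1][205:285,140:220];f=cv2.resize(f,None,fx=4,fy=4,interpolation=cv2.INTER_CUBIC)
o=np.zeros((480,800,3),np.uint8);o[:,:480]=g;o[:320,480:]=f;cv2.imwrite("pics/z16.png",o)
```

```text
[ 0.15  0.01 -0.72  1.69  0.01  1.44 -2.07]
```

View pics/z16.png

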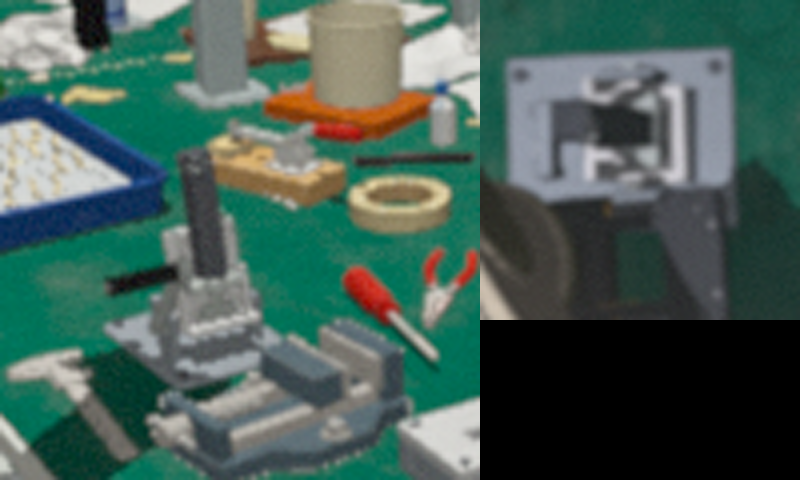

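View pics/w13.png

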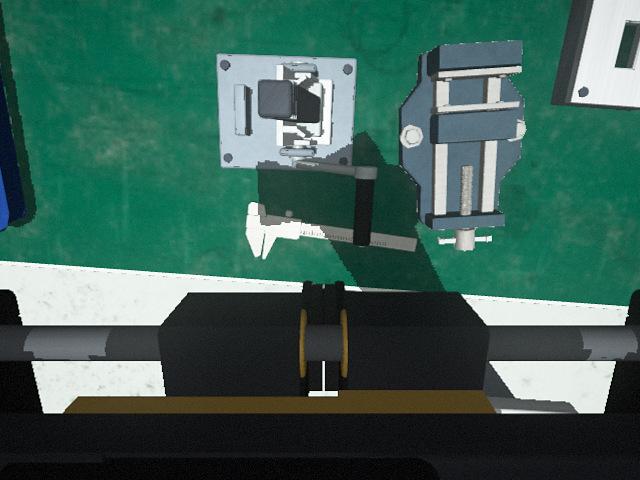

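Run:
```python
from h import *
c=camera("wrist")
f=c["frame"][:,:,::-1][50:175,210:365].copy();print(proj(c,[.5176,.263,.182]))
cv2.imwrite("pics/z17.png",cv2.resize(f,None,fx=5,fy=4.7,interpolation=cv2.INTER_CUBIC))
```

```text
[274.27205432  96.22005699]
```

View pics/z17.png

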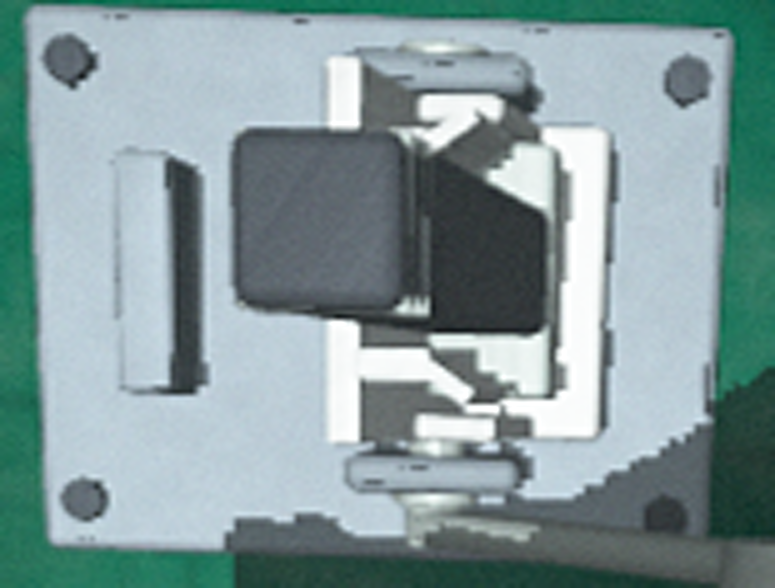

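```bash
cat >> h.py <<'E'
a_=np.radians(92.7);XS=np.array([np.cos(a_),np.sin(a_),0]);Z=np.array([0,0,1.]);t_=np.radians(80)
D=np.cos(t_)*XS+np.sin(t_)*Z; N=-np.sin(t_)*XS+np.cos(t_)*Z
E_=np.array([.5176,.263,.182])
RG=R.from_matrix(np.column_stack([-N,np.cross(-D,-N),-D]))
E
python3 - <<'E'
from h import *
print(D,N)
goto(E_-.055*D+.14*D,RG)
s=read_state();Rc=R.from_quat(s["eef_rot"])
rv=(Rc.inv()*RG).as_rotvec();print(np.linalg.norm(rv))
E
```

```text
[-0.00817995  0.17345541  0.98480775] [ 0.0463908  -0.98371449  0.17364818]
t 16.4 shift cm [ 9.89 -4.76  2.32] turn [-0.135 -0.137 -1.536]
1.5477966121310223
```

Request:
play_rows:
  moves:
    - [[1.1, -0.5, 0], [-0.016, -0.016, -0.18], 2]
    - [[2.3, -1, 0], [-0.031, -0.031, -0.35], 4]
    - [[3.4, -1.6, 0], [-0.047, -0.047, -0.53], 5.5]
    - [[4.5, -2.1, 0], [-0.062, -0.063, -0.71], 5.5]
    - [[5.7, -2.7, 0.5], [-0.078, -0.079, -0.88], 5.5]
    - [[7, -3.3, 1], [-0.093, -0.095, -1.06], 5.5]
    - [[8.2, -4, 1.5], [-0.108, -0.11, -1.23], 5.5]
    - [[9.9, -4.8, 2.3], [-0.124, -0.126, -1.41], 5.5]

```text
time: 17.4
ee_pos: [0.5175, 0.2786, 0.2658]
eef_rot: [0.73, 0.678, -0.057, 0.059]
ft_force: [0.3, -1.3, -0.3]
width: 0.0545
```

Run:
```python
from h import *
goto(E_-.055*D+.14*D,RG);goto(E_-.055*D,RG);print(read_state()["joint_positions"].round(2))
```

```text
t 17.4 shift cm [-0.09 -0.05  0.03] turn [-0.011 -0.01  -0.12 ]
t 17.4 shift cm [-0.23  0.11 14.02] turn [-0.011 -0.01  -0.12 ]
[-0.02  0.42 -0.86  1.39  0.42  1.6  -0.94]
```

Request:
play_rows:
  moves:
    - [[-0.1, 0, 2], [-0.011, -0.01, -0.12], 5.5]
    - [[-0.15, 0.05, 5], [-0.011, -0.01, -0.12], 5.5]
    - [[-0.15, 0.05, 7], [-0.011, -0.01, -0.12], 5.5]
    - [[-0.15, 0.05, 7], [-0.011, -0.01, -0.12], 5.5]

```text
time: 17.9
ee_pos: [0.5172, 0.2647, 0.1965]
eef_rot: [0.69, 0.719, -0.061, 0.063]
ft_force: [0.3, 0.3, 0.9]
width: 0.055
```

Run:
```python
from h import *
goto(E_-.055*D,RG)
e=shot("side","s14");c=shot("wrist","w14")
g=e["frame"][:,:,::-1][110:250,180:320];cv2.imwrite("pics/z18.png",cv2.resize(g,None,fx=4,fy=4,interpolation=cv2.INTER_CUBIC))
```

```text
t 17.9 shift cm [0.08 0.05 6.96] turn [-0.002  0.    -0.006]
```

View pics/z18.png

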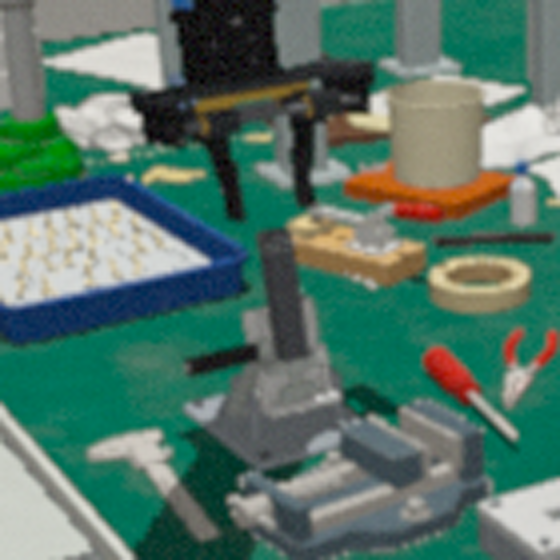

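View pics/w14.png

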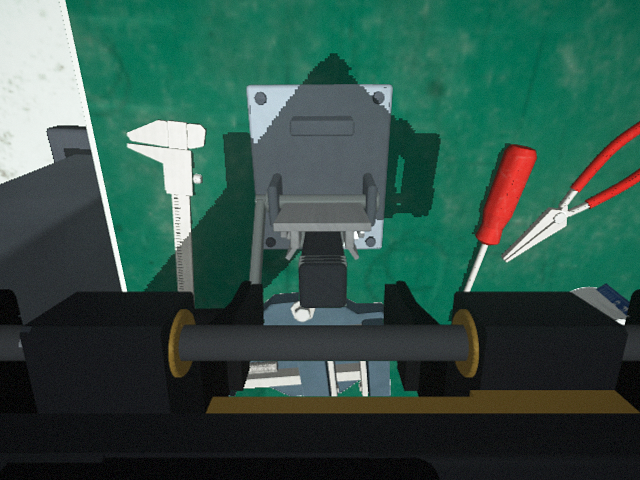

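Request:
play_rows:
  moves:
    - [[0, 0, 2], [0, 0, 0], 5.5]
    - [[0.1, 0.05, 4], [0, 0, 0], 5.5]
    - [[0.1, 0.05, 5.5], [0, 0, 0], 5.5]
    - [[0.1, 0.05, 6.5], [0, 0, 0], 5.5]
    - [[0.1, 0.05, 6.9], [0, 0, 0], 5.5]
    - [[0.1, 0.05, 6.9], [0, 0, 0], 5.5]

```text
time: 18.75
ee_pos: [0.5189, 0.255, 0.1301]
eef_rot: [0.69, 0.719, -0.059, 0.063]
ft_force: [0.2, 0.6, 0.5]
width: 0.0548
```

Run:
```python
from h import *
goto(E_-.055*D,RG)
e=shot("side","s15");c=shot("wrist","w15")
g=e["frame"][:,:,::-1][110:250,180:320];cv2.imwrite("pics/z19.png",cv2.resize(g,None,fx=4,fy=4,interpolation=cv2.INTER_CUBIC))
```

```text
t 18.75 shift cm [-0.11 -0.09  0.25] turn [ 0.001 -0.002 -0.006]
```

View pics/z19.png

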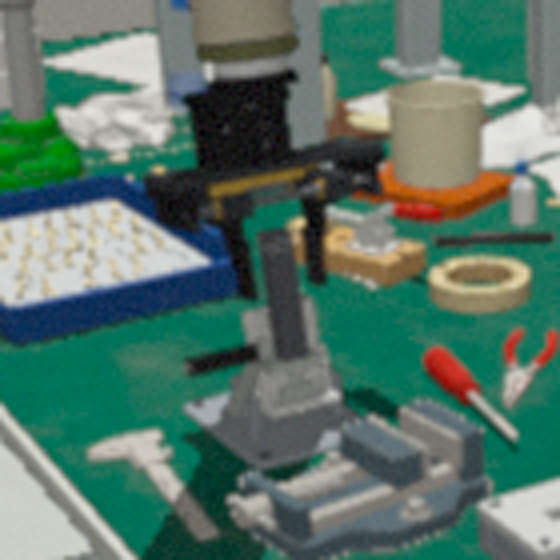

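View pics/w15.png

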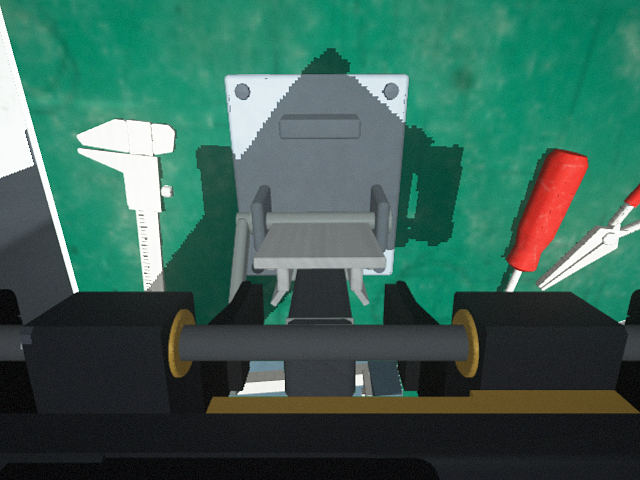

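Run:
```python
from h import *
d=camera("side");c=camera("wrist")
z=lambda u:((u-[180,110])*4).round()
s=read_state();Rc=R.from_quat(s["eef_rot"])
print("E",z(proj(d,E_)),"E-.066",z(proj(d,E_-.066*D)),"TCP",z(proj(d,s["ee_pos"])),"fingers",[z(proj(d,Rc.apply([0,y,0])+s["ee_pos"])) for y in(.035,-.035)])
print("wrist E",proj(c,E_),[proj(c,E_+a*N).round(0) for a in(.012,-.012)], "finger tips",proj(c,Rc.apply([.0,.0275,0])+s["ee_pos"]))
```

```text
E [272. 228.] E-.066 [284. 305.] TCP [282. 289.] fingers [array([319., 280.]), array([245., 297.])]
wrist E [319.1876808  375.20574975] [array([319., 406.]), array([319., 343.])] finger tips [382.44222131 304.76775368]
```

Request:
play_rows:
  moves:
    - [[-0.1, -0.1, 0.2], [0, 0, 0], 4]
    - [[-0.1, -0.1, 0.2], [0, 0, 0], 2]
    - [[-0.1, -0.1, 0.2], [0, 0, 0], 1]
    - [[-0.1, -0.1, 0.2], [0, 0, 0], 1]
    - [[-0.1, -0.1, 0.2], [0, 0, 0], 1]
  grip_force: 50

```text
time: 19.58
ee_pos: [0.5179, 0.2535, 0.1283]
eef_rot: [0.69, 0.719, -0.059, 0.063]
ft_force: [0.4, 0.5, 0.4]
width: 0.0236
```

Request:
play_rows:
  moves:
    - [[0, 0, -0.3], [0, 0, 0], 1]
    - [[-1, 0, -0.4], [0, 0, 0], 1]
    - [[-2, 0, -0.4], [0, 0, 0], 1]
    - [[-3.2, 0, -0.4], [0, 0, 0], 1]
    - [[-4.5, 0, -0.5], [0, 0, 0], 1]
    - [[-5.5, 0, -1.5], [0, 0, 0], 1]
    - [[-6, 0, -4], [0, 0, 0], 1]
    - [[-6, 0, -8], [0, 0, 0], 1]

```text
time: 20.58
ee_pos: [0.5193, 0.207, 0.2182]
eef_rot: [0.69, 0.718, -0.06, 0.063]
ft_force: [1.1, 0.2, -2.5]
width: 0.0241
```

Run:
```python
from h import *
e=shot("side","s16");c=shot("wrist","w16");t=shot("top","t16")
g=e["frame"][:,:,::-1][110:250,180:320];cv2.imwrite("pics/z20.png",cv2.resize(g,None,fx=4,fy=4,interpolation=cv2.INTER_CUBIC))
goto([.604,-.062,.24],Rdown(90.7))
```

```text
t 20.73 shift cm [-27.38   7.23   2.74] turn [0.009 0.171 0.029]
```

View pics/z20.png

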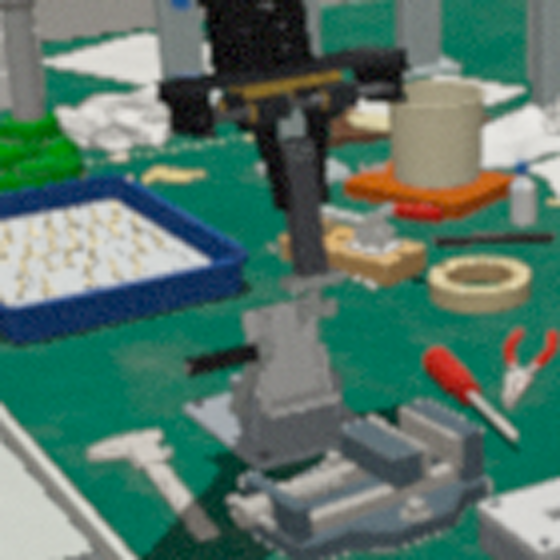

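Request:
play_rows:
  moves:
    - [[-3, 1, -0.5], [0.001, 0.02, 0.004], 1]
    - [[-7, 2, -1], [0.002, 0.045, 0.008], 1]
    - [[-11, 3, -1], [0.003, 0.07, 0.012], 1]
    - [[-15, 4, 0], [0.005, 0.095, 0.016], 1]
    - [[-19, 5, 1], [0.006, 0.12, 0.02], 1]
    - [[-23, 6, 2], [0.008, 0.145, 0.025], 1]
    - [[-26, 6.9, 2.5], [0.009, 0.171, 0.029], 1]
    - [[-27.4, 7.2, 2.7], [0.009, 0.171, 0.029], 1]

```text
time: 21.72
ee_pos: [0.6025, -0.0664, 0.2369]
eef_rot: [0.704, 0.71, -0.003, -0.001]
ft_force: [-0.5, 0.3, -2.9]
width: 0.0237
```

Request:
play_rows:
  moves:
    - [[0, 0, 1], [0, 0, 0], 1]
    - [[0, 0, 2], [0, 0, 0], 1]
    - [[0, 0, 2], [0, 0, 0], 1]

```text
time: 22.1
ee_pos: [0.6019, -0.0615, 0.2169]
eef_rot: [0.702, 0.712, -0.003, -0.002]
ft_force: [-0.3, 0.4, -2.5]
width: 0.0237
```

Run:
```python
from h import *
goto([.604,-.062,.2],Rdown(90.7))
s=read_state();Rc=R.from_quat(s["eef_rot"]);T=lambda x,y,z:Rc.apply([x,y,z])+s["ee_pos"]
print(s["joint_positions"].round(2))
e=shot("side","s17");c=shot("wrist","w17");t=shot("top","t17")
f=e["frame"][:,:,::-1].copy()
g=cv2.resize(f[130:280,260:390],None,fx=4,fy=4,interpolation=cv2.INTER_CUBIC)
for p,col in [((0,0,.091),(0,0,255)),((0,.016,.091),(0,0,255)),((0,-.016,.091),(0,0,255)),((0,.024,.055),(255,0,0)),((0,-.024,.055),(255,0,0))]:
    u=proj(e,T(*p));cv2.circle(g,tuple(int(v) for v in ((u-[260,130])*4)),3,col,1)
cv2.imwrite("pics/z21.png",g)
```

```text
t 22.1 shift cm [-0.05  0.22  1.69] turn [-0.006  0.002  0.002]
[ 0.61  0.39 -0.76  1.49  0.27  1.38 -0.15]
```

View pics/z21.png

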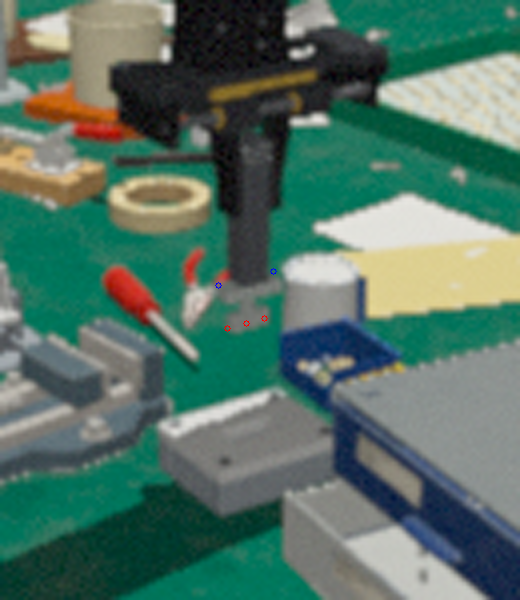

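View pics/w17.png

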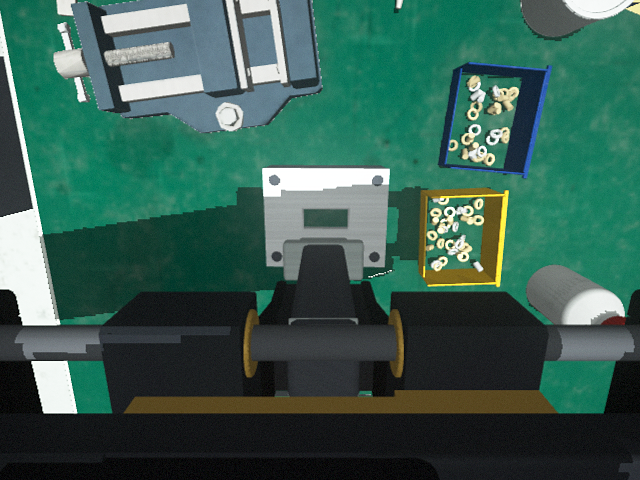

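View pics/t17.png

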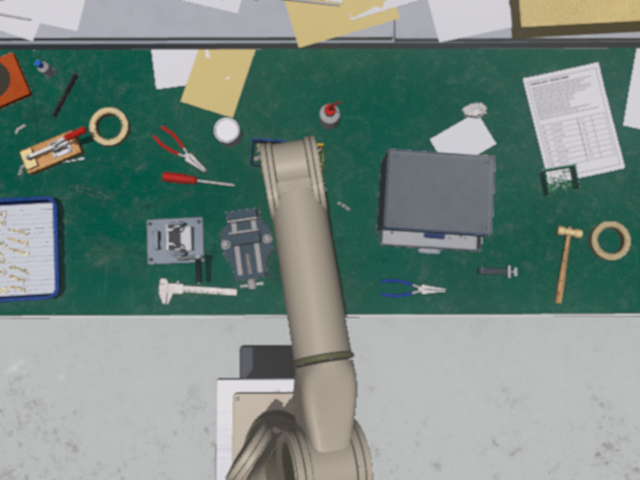

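Run:
```python
from h import *
s=read_state();Rc=R.from_quat(s["eef_rot"]);T=lambda x,y,z:Rc.apply([x,y,z])+s["ee_pos"]
c=camera("wrist");f=c["frame"][:,:,::-1].copy()
g=cv2.resize(f[155:295,250:405],None,fx=5,fy=4.2,interpolation=cv2.INTER_CUBIC)
def m(p,col):
    u=(proj(c,p)-[250,155])*[5,4.2];cv2.circle(g,tuple(int(v) for v in u),3,col,1)
for y in(-.024,.024):
    for x in (.012,):
        for z in(.055,.065): m(T(x,y,z),(0,0,255))
for dx in(-.02,.02):
    for dy in(-.009,.009): m([.604+dx-dy*.012,-.062+dy+dx*.012,.04],(255,0,0))
for dx in(-.055,.055):
    for dy in(-.045,.045): m([.604+dx-dy*.01,-.062+dy+dx*.01,.04],(0,255,0))
cv2.imwrite("pics/z22.png",g)
```

View pics/z22.png

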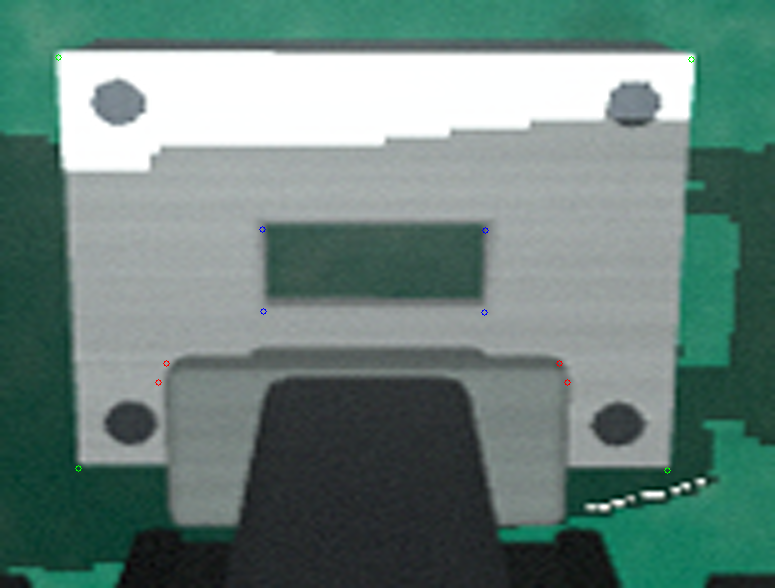

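Run:
```python
from h import *
s=read_state();Rc=R.from_quat(s["eef_rot"]);T=lambda x,y,z:Rc.apply([x,y,z])+s["ee_pos"]
c=camera("wrist");u=[(proj(c,T(.006,y,.091))-[250,155])*[5,4.2] for y in(-.016,.016)];print(u)
goto([.6035,-.0618,.137],Rdown(90.7))
```

```text
[array([245.57925537, 355.40188598]), array([480.97111241, 355.44966581])]
t 22.35 shift cm [0.11 0.09 8.15] turn [-0.003  0.002  0.   ]
```

Request:
play_rows:
  moves:
    - [[0.1, 0.05, 2], [0, 0, 0], 1]
    - [[0.1, 0.05, 4], [0, 0, 0], 1]
    - [[0.1, 0.05, 6], [0, 0, 0], 1]
    - [[0.1, 0.05, 7.3], [0, 0, 0], 1]
    - [[0.1, 0.05, 7.8], [0, 0, 0], 1]
    - [[0.1, 0.05, 7.8], [0, 0, 0], 1]

```text
time: 23.1
ee_pos: [0.603, -0.0623, 0.1401]
eef_rot: [0.703, 0.711, -0.002, -0.001]
ft_force: [0.0, -0.4, -2.2]
width: 0.0232
```

Run:
```python
from h import *
goto([.603,-.0618,.105],Rdown(90.7))
e=shot("side","s18");c=shot("wrist","w18")
g=cv2.resize(e["frame"][:,:,::-1][170:270,280:370],None,fx=4.4,fy=4.4,interpolation=cv2.INTER_CUBIC)
h=cv2.resize(c["frame"][:,:,::-1][180:300,250:400],None,fx=2.6,fy=2.6,interpolation=cv2.INTER_CUBIC)
o=np.zeros((440,800,3),np.uint8);o[:,:396]=g;o[:312,400:790]=h;cv2.imwrite("pics/z23.png",o)
```

```text
t 23.1 shift cm [0.06 0.01 3.51] turn [-0.004  0.002 -0.   ]
```

View pics/z23.png

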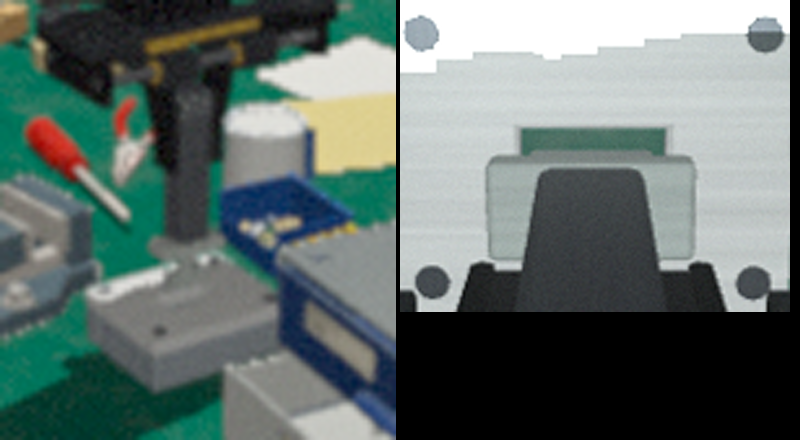

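Run:
```python
from h import *
s=read_state();Rc=R.from_quat(s["eef_rot"]);T=lambda x,y,z:Rc.apply([x,y,z])+s["ee_pos"]
c=camera("wrist")
print("head",proj(c,T(.006,0,.091)),proj(c,T(.007,0,.091)),"slot edge",proj(c,[.604,-.053,.04]),proj(c,[.604,-.052,.04]))
f=c["frame"][:,:,::-1]
cv2.imwrite("pics/z24.png",cv2.resize(f[215:265,280:365],None,fx=9,fy=9,interpolation=cv2.INTER_CUBIC))
```

```text
head [322.64675805 239.60416446] [322.64669426 238.18371374] slot edge [324.14058337 231.16932667] [324.1588982  229.78558577]
```

View pics/z24.png

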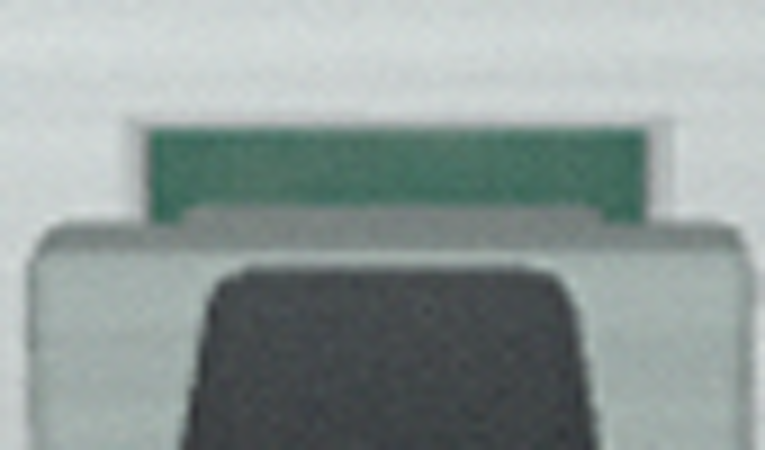

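Request:
play_rows:
  moves:
    - [[0.06, 0, 0.6], [0, 0, 0], 1]
    - [[0.06, 0, 1.2], [0, 0, 0], 1]
    - [[0.06, 0, 1.7], [0, 0, 0], 1]
    - [[0.06, 0, 1.7], [0, 0, 0], 1]

```text
time: 23.75
ee_pos: [0.6025, -0.0618, 0.1225]
eef_rot: [0.703, 0.711, -0.002, -0.001]
ft_force: [-0.8, -0.6, -2.2]
width: 0.0239
```

Past plate level with no contact force: the head is in the slot. Continue down.

Request:
play_rows:
  moves:
    - [[0, 0, 0.5], [0, 0, 0], 1]
    - [[0, 0, 1], [0, 0, 0], 1]
    - [[0, 0, 1.3], [0, 0, 0], 1]
    - [[0, 0, 1.5], [0, 0, 0], 1]
    - [[0, 0, 1.6], [0, 0, 0], 1]
    - [[0, 0, 1.6], [0, 0, 0], 1]

```text
time: 24.5
ee_pos: [0.6028, -0.0618, 0.1071]
eef_rot: [0.703, 0.711, -0.002, -0.001]
ft_force: [0.4, 0.1, -1.9]
width: 0.0238
```

Request:
play_rows:
  moves:
    - [[0, 0, 0.15], [0, 0, 0], 1]
    - [[0, 0, 0.3], [0, 0, 0], 1]
    - [[0, 0, 0.3], [0, 0, 0], 1]

```text
time: 24.88
ee_pos: [0.603, -0.0617, 0.1055]
eef_rot: [0.703, 0.711, -0.002, -0.0]
ft_force: [-5.1, -0.2, 10.7]
width: 0.0238
```

Request:
play_rows:
  moves:
    - [[0, 0, -0.2], [0, 0, 0], 1]
    - [[0, 0, -0.2], [0, 0, -0.17], 1]
    - [[0, 0, -0.2], [0, 0, -0.35], 1]
    - [[0, 0, -0.2], [0, 0, -0.52], 1]
    - [[0, 0, -0.2], [0, 0, -0.7], 1]
    - [[0, 0, -0.2], [0, 0, -0.7], 1]

```text
time: 25.62
ee_pos: [0.6027, -0.0619, 0.1058]
eef_rot: [0.417, 0.909, -0.002, -0.002]
ft_force: [0.2, 1.0, -2.1]
width: 0.0238
```

Request:
play_rows:
  moves:
    - [[0, 0, 0], [0, 0, -0.17], 1]
    - [[0, 0, 0], [0, 0, -0.35], 1]
    - [[0, 0, 0], [0, 0, -0.52], 1]
    - [[0, 0, 0], [0, 0, -0.7], 1]
    - [[0, 0, 0], [0, 0, -0.87], 1]
    - [[0, 0, 0], [0, 0, -0.87], 1]

```text
time: 26.38
ee_pos: [0.6027, -0.0619, 0.1059]
eef_rot: [-0.003, 1.0, -0.001, -0.002]
ft_force: [0.1, -0.3, -2.8]
width: 0.0237
```

Run:
```python
from h import *
s=read_state();m=R.from_quat(s["eef_rot"]).as_matrix();print(np.degrees(np.arctan2(m[1,0],m[0,0])),m[:,2],s["joint_positions"].round(2),s["torque"])
e=shot("side","s19");c=shot("wrist","w19")
g=cv2.resize(e["frame"][:,:,::-1][170:270,280:370],None,fx=4.4,fy=4.4,interpolation=cv2.INTER_CUBIC)
cv2.imwrite("pics/z25.png",g)
```

```text
-179.64985998214618 [-0.00443589 -0.00155013 -0.99998896] [ 0.78  0.6  -1.02  1.61  0.53  1.24  1.24] [ 0.12525074 -0.16937555  0.01361633]
```

View pics/z25.png

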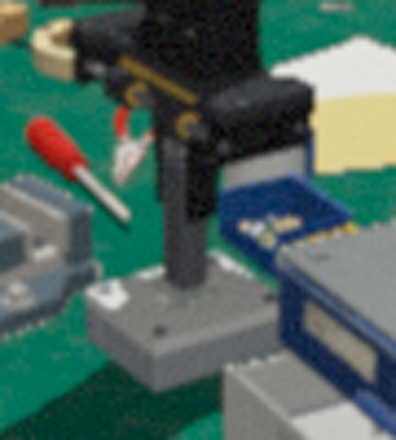

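View pics/w19.png

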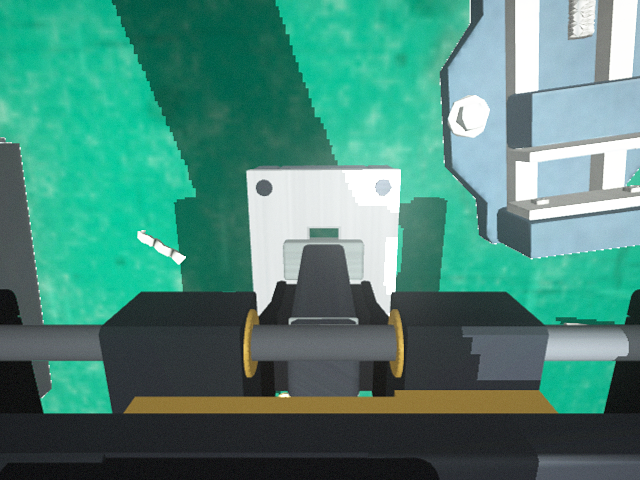

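Request:
play_rows:
  moves:
    - [[0, 0, 0.1], [0, 0, 0], 1]
    - [[0, 0, 0.15], [0, 0, 0], 1]
    - [[0, 0, 0.15], [0, 0, 0], 1]

```text
time: 26.85
ee_pos: [0.603, -0.0618, 0.1055]
eef_rot: [-0.004, 1.0, -0.001, -0.002]
ft_force: [-2.9, -0.5, 5.7]
width: 0.0233
```

Request:
play_rows:
  moves:
    - [[0, 0, -0.05], [0, 0, 0], 1]
    - [[0, 0, -0.05], [0, 0, 0], 3]
    - [[0, 0, -0.05], [0, 0, 0], 5.5]
    - [[0, 0, -0.05], [0, 0, 0], 5.5]
    - [[0, 0, -0.05], [0, 0, 0], 5.5]
    - [[0, 0, -0.05], [0, 0, 0], 5.5]
  grip_force: 20

```text
time: 27.6
ee_pos: [0.6028, -0.0618, 0.1051]
eef_rot: [-0.005, 1.0, -0.001, -0.002]
ft_force: [1.1, 0.7, 0.0]
width: 0.0534
```

Run:
```python
from h import *
e=shot("side","s20");c=shot("wrist","w20")
g=cv2.resize(e["frame"][:,:,::-1][170:270,280:370],None,fx=4.4,fy=4.4,interpolation=cv2.INTER_CUBIC)
h=cv2.resize(c["frame"][:,:,::-1][150:400,220:430],None,fx=1.7,fy=1.7,interpolation=cv2.INTER_CUBIC)
o=np.zeros((440,800,3),np.uint8);o[:,:396]=g;o[:425,400:757]=h;cv2.imwrite("pics/z26.png",o)
```

```text
(no output)
```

View pics/z26.png

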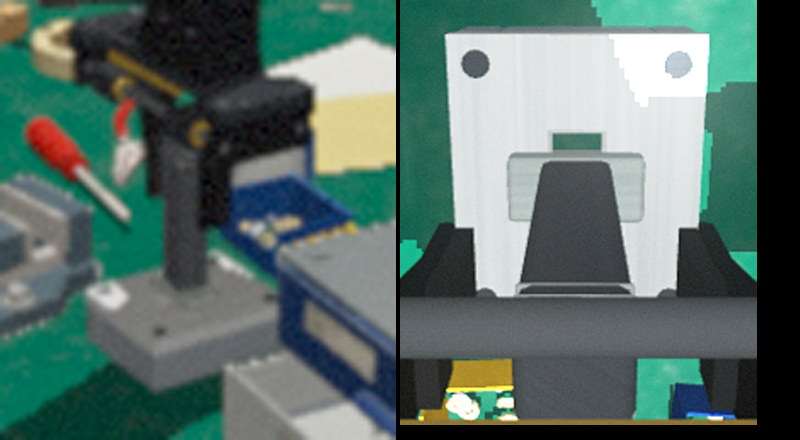

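Standing seated. Retreat straight up, then clear.

Request:
play_rows:
  moves:
    - [[0, 0, -1], [0, 0, 0], 5.5]
    - [[0, 0, -3], [0, 0, 0], 5.5]
    - [[0, 0, -6], [0, 0, 0], 5.5]
    - [[0, 0, -9], [0, 0, 0], 5.5]
    - [[0, 0, -12], [0, 0, 0], 5.5]
    - [[0, 0, -15], [0, 0, 0], 5.5]
    - [[0, 0, -17], [0, 0, 0], 5.5]

```text
time: 28.58
ee_pos: [0.6038, -0.061, 0.2779]
eef_rot: [-0.006, 1.0, -0.001, -0.001]
ft_force: [0.7, 0.2, -1.1]
width: 0.0552
```

Request:
play_rows:
  moves:
    - [[3, 0, 0], [0, 0, 0], 5.5]
    - [[7, 0, 0], [0, 0, 0], 5.5]
    - [[11, 0, 0], [0, 0, 0], 5.5]
    - [[14, 0, 0], [0, 0, 0], 5.5]
    - [[14, 0, 0], [0, 0, 0], 5.5]
    - [[14, 0, 0], [0, 0, 0], 5.5]

```text
time: 29.32
ee_pos: [0.464, -0.0633, 0.2762]
eef_rot: [-0.005, 1.0, -0.001, -0.002]
ft_force: [0.1, -0.1, 0.6]
width: 0.0547
```

Run:
```python
from h import *
e=shot("side","s21");c=shot("wrist","w21");t=shot("top","t21")
g=cv2.resize(e["frame"][:,:,::-1][140:270,190:370],None,fx=4.4,fy=4.4,interpolation=cv2.INTER_CUBIC)
cv2.imwrite("pics/z27.png",g)
s=read_state();print(s["time"],s["ee_pos"],s["ft_force"])
print([proj(e,p).round(0) for p in([.604,-.062,.16],[.604,-.062,.05])])
cv2.imwrite("pics/z28.png",cv2.resize(t["frame"][:,:,::-1][150:310,130:460],None,fx=2.4,fy=2.4,interpolation=cv2.INTER_CUBIC))
```

```text
29.475 [ 0.46415228 -0.06236803  0.27572807] [ 0.12263908 -0.3873377   0.07118648]
[array([322., 200.]), array([322., 234.])]
```

View pics/z27.png

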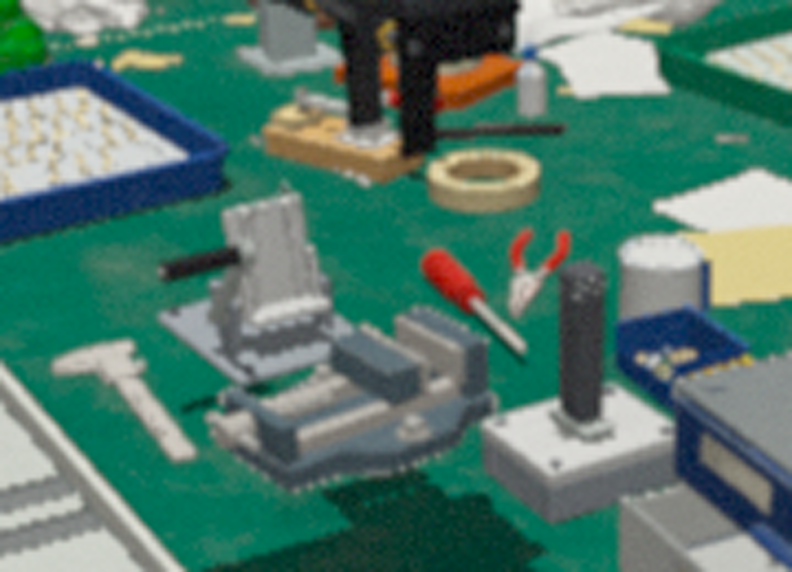

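View pics/w21.png

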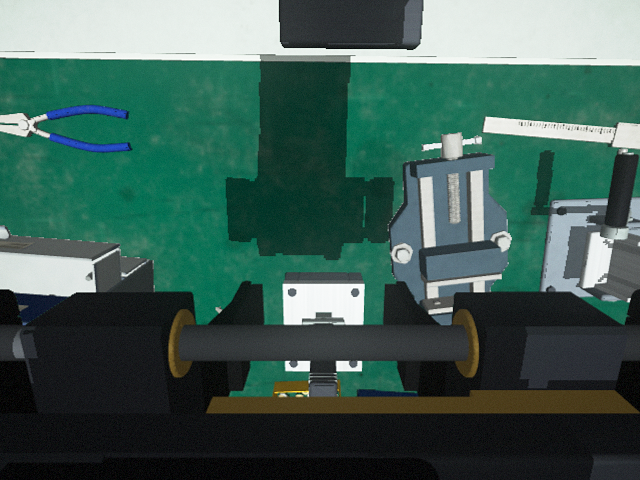

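View pics/z28.png

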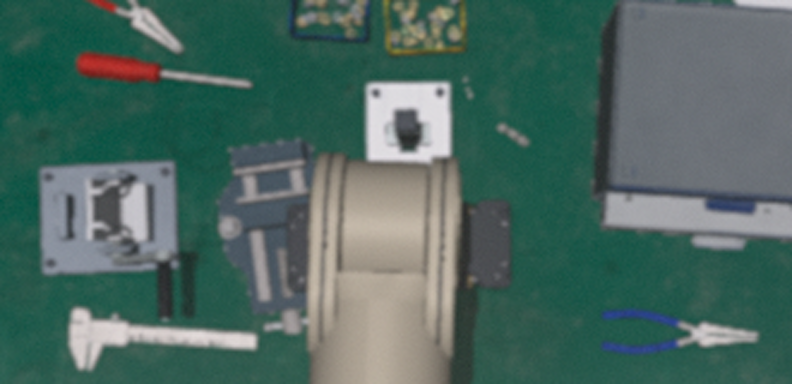

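Run:
```python
from bench import *
print(close_job())
```

```text
the job is handed in; nothing more can be done
None
```

I finished the job and handed it in at about 29.5 s of the 72 s allowed. No verdict was reported.

**What I did:**
- **Cradle:** I laid the long key in the trough and pushed its head towards the foot wall until it met about 7 N, then let go. I then pushed the crank pin until it met its stop at about 6 N.
- **Clamp block:** I took the key by its raised handle, drew it out through the open side and lowered it through the slot. The shoulder touched the plate at a TCP height of 105.5 mm, where I expected 105. I turned it a quarter turn without resistance, let go and backed off.

**Last checks:**
- The final pictures show the key upright in the slot, with its shoulder across it.
- The cradle is still fully up, and the pliers and screwdriver look unmoved.
- The gripper is clear, and the wrist force is near zero.

**What disagreed:**
- The top and wrist cameras differed by about 3–4 mm on where the trough was. I went between the two readings, and contact settled the rest.
- After I let go in the trough, a later wrist picture showed a small gap between the head and the foot wall. Once the trough was up, the key's end was within a pixel of where it should be with the head against the wall.
- The locked head under the plate cannot be seen. I judge it locked from the depth, the free turn and the direction of the shoulder.

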